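Pan on the hob, knob back on its spindle, hold it pressed

TASK

Get the portable hob ready for roasting chestnuts: first lift the little pan of chestnuts, carry it level so that nothing falls out, set it down (don't drop it) centred on the hob's printed ring and let go of it. Then take the loose control knob, turn it so that the flat in its bore matches the flat of the D-shaped spindle on the hob, push it fully home, press it down against its spring to the bottom and finish like that, still holding the knob pressed down (a press and hold releases the hob's safety lock). Leave the plant, the sanitiser bottle and the shaker where they stand.

Things in the scene. Friction and masses are not known exactly. Their poses are not given: they have to be found in the camera images.
- pan: small dark frying pan, 148 mm across the rim, 124 mm across the base, 48 mm high, wall 3 mm, floor 4 mm thick, about 0.3 kg, holding four chestnuts of about 15 g; origin at the centre of its underside, z up; its straight black handle runs out along the pan's +x
- pan_grip (a point): point on the pan's handle 92 mm from the pan's axis and 42 mm above its underside: the middle of the handle's cross-section, 18 mm wide and 14 mm high there; x runs out along the handle (which goes from 74 to 199 mm from the pan's axis), z up. A firm grip here (60 N or more) keeps the pan level
- chestnut1_center (a point): centre of chestnut 1, brown, 29 mm across and 22 mm high, loose in the pan
- chestnut2_center (a point): centre of chestnut 2, brown, 29 mm across and 22 mm high, loose in the pan
- chestnut3_center (a point): centre of chestnut 3, brown, 29 mm across and 22 mm high, loose in the pan
- chestnut4_center (a point): centre of chestnut 4, brown, 29 mm across and 22 mm high, loose in the pan
- hob: portable induction hob, black glass top on a steel body, 360 mm deep (x), 290 mm wide (y), 60 mm high, heavy and fixed; origin at the centre of its underside; the control strip is at its front (-x) edge and the cooking ring behind it
- hob_ring (a point): centre of the white printed cooking ring (156 mm across) on the glass top, z = 60 mm, 45 mm behind (+x of) the hob's centre
- spindle_tip (a point): centre of the top of the brass spindle standing up from the hob's control strip, 125 mm in front of the hob's centre, 20 mm above the glass at rest. D section: 10 mm across, one flat 2 mm from the axis; top 3 mm tapered by 1.3 mm all round. x points out through the flat (as does the white line on the dark 54 mm bezel round it), z up. Stiff to turn (0.4 N m)
- spindle (a joint): how far the spindle is pressed down against its spring: 0 at rest, 0.005 m at the bottom stop; starts to give at 3.6 N, 8.1 N at the bottom
- knob: control knob, 50 g, standing bore down on the table: aluminium disc 44 mm across, 16 mm high, with a black grip bar on top, 42 mm long (along x), 12 mm thick (along y), from 16 to 38 mm above the underside; a red pointer stripe on the bar's +x end. Origin at the centre of the underside, z up
- knob_bore (a point): centre of the mouth of the knob's bore, in its underside (same point and axes as the knob's origin). The blind D-shaped bore is 14 mm deep, 11 mm across, its flat 2.5 mm from the axis on the +x (pointer) side. Fully home, the spindle's tip meets the bore's end: the underside is then 14 mm below the tip, 6 mm above the glass unpressed, 1 mm at the spindle's bottom stop
- plant: bystander: succulent in a concrete-grey pot, 82 mm across, about 130 mm high; origin at the centre of its underside
- sanitiser: bystander: blue-green pump bottle, 58 mm across, 163 mm high; origin at the centre of its underside
- shaker: bystander: steel flour shaker with a white top, 52 mm across, 90 mm high; origin at the centre of its underside
Mind the look-alikes: they are no part of the job. Of the things that look like the knob, the smallest one is meant.

How it is judged:
By the outcome, as a careful person would: the job done as asked, in the order asked, and still so for the second after the job is handed in, while the arm keeps its last pose, push and grip.
It also fails if it takes over 59 s, if anything falls off the work surface, if the arm or the gripper's body presses on something with over 40 N, if the wrist force passes 120 N, or if a joint passes its speed limit or range.

ROBOT

A 7-joint arm with a two-finger parallel gripper is mounted at the origin on the work surface. World frame = base frame: x ahead of the robot, y to its left, z up, the work surface at z = 0. Lengths are in m, angles in rad, forces in N, time in s.
With the tool pointing down it reaches from about 0.375 to 0.925 m from the base axis. Payload 3.1 kg.
Tool frame: the origin (TCP) lies at the very end of the fingers, on their centre line; the grasp point (between the pads) lies 19 mm behind it; z points along the fingers, y is the direction in which the jaws open and shut (so a half turn about z gives the same grasp; the last joint's range is limited). The gripper opens to 85 mm and grips with 20 to 120 N. Pads are 22 mm wide; open, the fingers measure 114 mm over their backs; the gripper's body (76 mm by 85 mm) begins 54 mm behind the grasp point. The pads swing forward as they close: fully open they stand 13 mm farther back than shut.
Start: joints at [-1.289, 0.383, 0.044, 1.598, -0.018, 1.161, -0.05], TCP at [0.241, 0.604, 0.201] pointing down, gripper open.
Joint ranges: [-2.61, 2.61], [-0.41, 2.15], [-1.48, 1.57], [0, 2.5], [-1.57, 4.71], [0.05, 1.97], [-2.85, 2.85]. Speed limits (rad/s): [2.79, 2.79, 3.14, 3.14, 3.14, 3.14, 3.14].

INTERFACE

Orientations are given as a rotation vector (axis times angle).
In Python, from cell import * gives the robot as it stands.
- The arm moves only by the tool servo_tool, never from a script. Its argument "steps" is a list of rows, each an object with "rotation": the turn, a rotation vector about the world's x, y, z normalised to -1 to 1, where 1 is 0.1 rad, a list of three; "delta_pos": the shift along the world's x, y, z normalised to -1 to 1, where 1 is 0.06 m, a list of three; "fingers": the gripper's target within -1 to 1 (shut at 1, half-way at 0, fully open at -1). A call has 1 to 12 rows; each row shifts and turns the commanded pose from where the row before left it; what a row does not reach is not made up. A row lasts 1/8 s, in which the tool goes at most 62.5 mm and 10.7 degrees, less where a joint would pass 70% of its speed; a pose out of reach is approached as far as the arm can. A call with a number of a shift or a turn outside -1 to 1 is refused whole. A call with a gripper value outside its range is refused whole. The fingers move at their own pace and stop on an object; the grip force is fixed at half the most. Time passes only in rows, so rows that do not move let the fingers close. It gives the time, the measured TCP pose, the force and the opening at its end, in the units of the state.
- get_state(): the state, without advancing time (a new reading comes with each control period).
- capture(name): name is "side" or "top" or "wrist"; returns a dict with "image" (384x512x3 uint8, red, green, blue), "camera_matrix" (3x3 intrinsics, pixels), "R" (3x3) and "t" (3): a world point X has camera coordinates R X + t; the wrist camera has in their place "tool_from_camera" (4x4, takes a point from camera to tool coordinates, whose origin is the TCP and whose axes are the flange's). Camera axes: x right, y down, z forward; pixel columns grow to the right and rows downward; lengths in m; the calibration is good to about 2 mm. A picture is of the moment at which its call begins: read the wrist's pose just before it. There is no depth.
- hand_in(): hands the job in, once; it reports no verdict.
Trained networks look in a picture, given as the dict that the camera call returned (one of the last four; its "shot" number tells which), for a name from the list of things; names that differ only in an ending like _2 or _b are one class to them, and where a whole thing is asked for, a point or a joint stands for the part that bears it (a point fixed in the world has none). Each returns a list of dicts, best first, with "conf" (0 to 1); they miss things now and then, are a little off and sometimes report something else, mostly with a low value. They report only what shows in the picture. A call takes as long as a camera call. They do not tell look-alikes from the thing itself.
- look_for(name, picture): "centre" ([x, y, z] in m, in the coordinates of the camera as it stood for that picture, good to about 4 mm: the middle of the surface that is visible of it).
- cut_out(name, picture): "region" (384x512 bool, what is visible of it).
- pinpoint(name, picture): "centre" ([x, y, z] in m, in the coordinates of the camera as it stood for that picture, good to about 4 mm: a listed point, or the origin of a listed thing).
The state is a dict: "clock": time; "qpos": joint angles; "joint_vel": joint speeds; "effort": joint torques, N m; "ee_pos": TCP position; "eef_rot": TCP orientation; "wrist_force": force on the tool from outside, world axes, zero at the start; "ft_torque": the same for the moment, N m; "width": opening from 0.0 (shut) to 1.0 (fully open).
Only numpy, scipy, OpenCV 4.12 (cv2) and the standard library are available. Lean on these libraries where they do the work, as an engineer would, in place of code of your own. Each camera call takes 0.05 s, during which the arm holds its last target.

## Working session

There is one attempt and no reset: what is moved stays moved. The work goes in short steps, Python scripts to look and compute and a tool call to move; the robot and the scene stay as the last step left them, time stands still between calls to the robot, and variables do not carry over. Pictures are saved under pics/ and viewed, and the job is handed in when it is done.

Besides the shell and the picture viewer there is one more tool, called as name(argument=value, ...), one argument or row to a line, values as JSON. servo_tool: Moves the arm, as the interface text tells. Scaled input: -1 to 1 covers 0.06 m each way for a shift and 0.1 rad each way for a turn. Its arguments: {"type":"object","properties":{"steps":{"type":"array","items":{"type":"object","properties":{"rotation":{"type":"array","items":{"type":"number","minimum":-1,"maximum":1}},"delta_pos":{"type":"array","items":{"type":"number","minimum":-1,"maximum":1}},"fingers":{"type":"number"}}}}},"required":["steps"]}

```bash
mkdir -p pics; ls; cat > h.py <<'E'
from cell import *
import numpy as np, cv2
from scipy.spatial.transform import Rotation as Ro
def save(p,n): cv2.imwrite(f'pics/{n}.png',cv2.cvtColor(p['image'],cv2.COLOR_RGB2BGR))
def toworld(p,X,s=None):
    X=np.array(X)
    if 'R' in p: return np.array(p['R']).T@(X-np.array(p['t']))
    T=np.array(p['tool_from_camera']); x=T[:3,:3]@X+T[:3,3]
    return Ro.from_rotvec(s['eef_rot']).apply(x)+np.array(s['ee_pos'])
def ray(p,u,v,z,s=None):
    K=np.array(p['camera_matrix']); d=np.linalg.inv(K)@[u,v,1]
    a=toworld(p,[0,0,0],s); b=toworld(p,d,s); return a+(b-a)*(z-a[2])/(b[2]-a[2])
def proj(p,X):
    c=np.array(p['R'])@np.array(X)+np.array(p['t']); q=np.array(p['camera_matrix'])@c; return q[:2]/q[2]
E
python3 - <<'E'
from h import *
print(get_state())
for c in('side','top'):
    p=capture(c);save(p,c+'0')
    for n in('pan','pan_grip','hob_ring','spindle_tip','knob','plant','sanitiser','shaker'):
        print(c,n,[(round(d['conf'],2),toworld(p,d['centre']).round(4)) for d in pinpoint(n,p)])
s=get_state();p=capture('wrist');save(p,'wrist0')
E
```

```text
pics
{'clock': 0.0, 'qpos': array([-1.28881355,  0.38387968,  0.04383526,  1.59959965, -0.01790233,
        1.16119218, -0.04987856]), 'joint_vel': array([-0.00048368, -0.00073321,  0.00121549, -0.00100718,  0.00029006,
       -0.00075274,  0.00187763]), 'effort': array([-4.23235197e-04, -4.33454311e+01,  1.02434244e+00, -2.49511063e+01,
        1.05918513e-02,  1.12530901e-02,  2.32568584e-05]), 'ee_pos': array([0.24059344, 0.6027172 , 0.19974654]), 'eef_rot': array([-0.59276122, -3.08479052,  0.00418021]), 'wrist_force': array([ 0.5982188 , -0.12029706,  0.02881671]), 'ft_torque': array([-0.03409576,  0.05699456, -0.01946465]), 'width': 0.999749221184612}
side pan [(0.96, array([ 0.5767, -0.2546,  0.0024]))]
side pan_grip [(0.81, array([ 0.6001, -0.3426,  0.0424]))]
side hob_ring [(0.78, array([0.6535, 0.1605, 0.0592]))]
side spindle_tip []
side knob [(0.8, array([ 0.5147,  0.4575, -0.0046])), (0.77, array([0.4226, 0.4496, 0.0028])), (0.66, array([ 0.5659,  0.3795, -0.0007]))]
side plant [(0.62, array([ 7.957e-01, -6.790e-02, -3.000e-04]))]
side sanitiser [(0.76, array([0.6639, 0.42  , 0.    ]))]
side shaker [(0.9, array([ 0.4518, -0.1015, -0.0015]))]
top pan [(0.59, array([ 0.5732, -0.2552, -0.0018]))]
top pan_grip [(0.84, array([ 0.5989, -0.3459,  0.0437]))]
top hob_ring [(0.93, array([0.652 , 0.1545, 0.0586]))]
top spindle_tip []
top knob [(0.77, array([0.4198, 0.451 , 0.002 ])), (0.67, array([ 0.5599,  0.3764, -0.0049])), (0.52, array([ 0.5108,  0.4588, -0.005 ])), (0.23, array([ 0.5997, -0.3437,  0.0443]))]
top plant [(0.61, array([ 0.7926, -0.0733, -0.0061]))]
top sanitiser [(0.95, array([ 0.6626,  0.4188, -0.0038]))]
top shaker [(0.53, array([ 0.4528, -0.104 ,  0.0014]))]
```

View pics/side0.png

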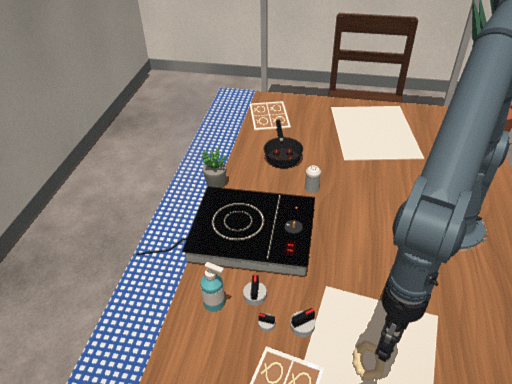

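View pics/top0.png

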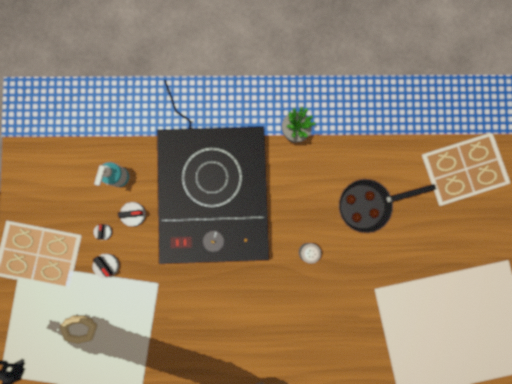

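View pics/wrist0.png

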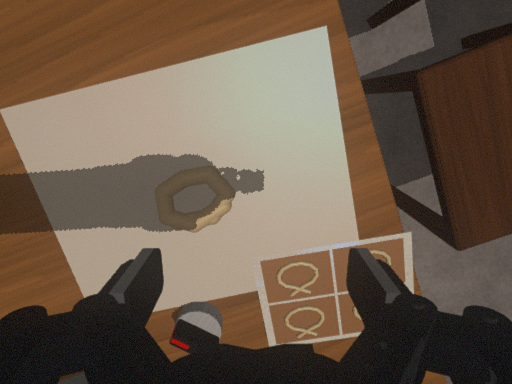

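servo_tool(
  steps=[
    {"delta_pos": [0.33, -0.4, 0.3], "rotation": [0, 0, -0.5], "fingers": -1},
    {"delta_pos": [0.33, -0.8, 0.3], "rotation": [0, 0, -0.5], "fingers": -1},
    {"delta_pos": [0.33, -0.85, 0.3], "rotation": [0, 0, -0.5], "fingers": -1},
    {"delta_pos": [0.33, -0.85, 0], "rotation": [0, 0, -0.5], "fingers": -1},
    {"delta_pos": [0.33, -0.85, 0], "rotation": [0, 0, -0.5], "fingers": -1},
    {"delta_pos": [0.33, -0.85, 0], "rotation": [0, 0, -0.5], "fingers": -1},
    {"delta_pos": [0.33, -0.85, 0], "rotation": [0, 0, -0.5], "fingers": -1},
    {"delta_pos": [0, 0, 0], "rotation": [0, 0, 0], "fingers": -1},
  ],
)

```text
clock: 1.95
ee_pos: [0.382, 0.2715, 0.2555]
eef_rot: [1.136, 2.928, 0.0]
wrist_force: [-0.2, -0.1, 1.3]
width: 1.0
```

```bash
python3 - <<'E'
from h import *
s=get_state();p=capture('wrist')
im=cv2.cvtColor(p['image'],cv2.COLOR_RGB2BGR);cv2.imwrite('pics/w1.png',cv2.resize(im,(768,576)))
for n in('spindle_tip','hob_ring','knob'):
    print(n,[(round(d['conf'],2),toworld(p,d['centre'],s).round(4)) for d in pinpoint(n,p)])
p=capture('top');im=cv2.cvtColor(p['image'],cv2.COLOR_RGB2BGR)
a=cv2.resize(im[190:290,60:270],None,fx=3.8,fy=3.8,interpolation=cv2.INTER_CUBIC)
cv2.imwrite('pics/t1.png',a)
print(np.array(p['R']),p['t'],p['camera_matrix'])
E
```

```text
spindle_tip [(0.45, array([0.4825, 0.1554, 0.0793]))]
hob_ring [(0.7, array([0.6511, 0.1594, 0.0612]))]
knob [(0.75, array([ 0.4185,  0.4473, -0.001 ])), (0.66, array([0.5138, 0.4588, 0.0023])), (0.56, array([0.5589, 0.376 , 0.0033]))]
[[-0.00796875 -0.99990479  0.01126556]
 [-0.9964779   0.00699997 -0.08356311]
 [ 0.08347629 -0.01189177 -0.99643881]] [0.03519517 0.62212041 1.31547255] [[490.72639437   0.         258.73824761]
 [  0.         490.72639437 189.37900393]
 [  0.           0.           1.        ]]
```

View pics/w1.png

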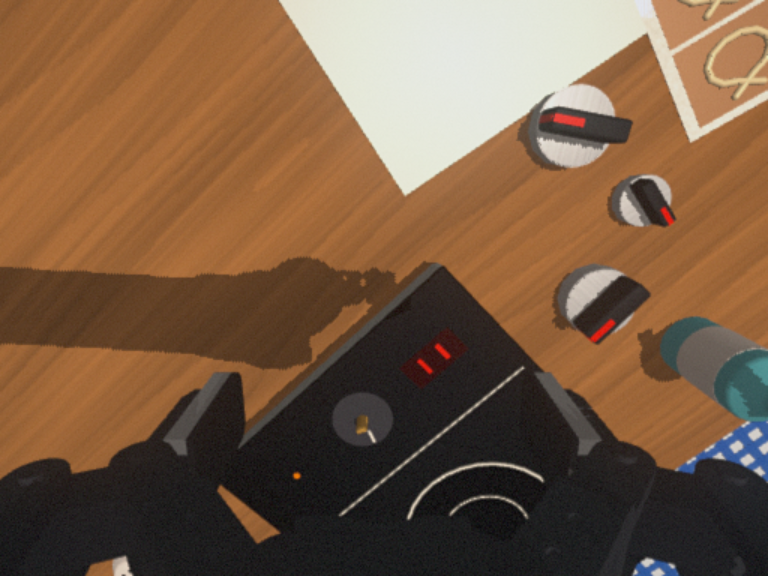

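View pics/t1.png

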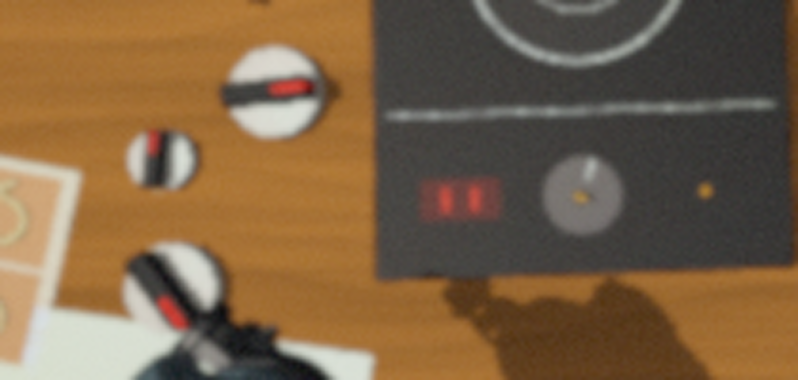

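servo_tool(
  steps=[
    {"delta_pos": [0.3, -0.5, 0], "rotation": [0, 0, -0.52], "fingers": -1},
    {"delta_pos": [0.33, -0.95, 0], "rotation": [0, 0, -0.52], "fingers": -1},
    {"delta_pos": [0.33, -0.95, 0], "rotation": [0, 0, -0.52], "fingers": -1},
    {"delta_pos": [0.33, -0.95, 0], "rotation": [0, 0, -0.52], "fingers": -1},
    {"delta_pos": [0.33, -0.95, 0], "rotation": [0, 0, -0.52], "fingers": -1},
    {"delta_pos": [0.33, -0.95, 0], "rotation": [0, 0, -0.52], "fingers": -1},
    {"delta_pos": [0.33, -0.95, 0], "rotation": [0, 0, -0.52], "fingers": -1},
    {"delta_pos": [0.33, -0.95, 0], "rotation": [0, 0, -0.52], "fingers": -1},
    {"delta_pos": [0.33, -0.95, 0], "rotation": [0, 0, -0.52], "fingers": -1},
    {"delta_pos": [0.33, -0.9, 0], "rotation": [0, 0, -0.52], "fingers": -1},
    {"delta_pos": [0.2, -0.5, 0], "rotation": [0, 0, -0.5], "fingers": -1},
    {"delta_pos": [0, 0, 0], "rotation": [0, 0, 0], "fingers": -1},
  ],
)

```text
clock: 3.7
ee_pos: [0.5868, -0.2976, 0.2546]
eef_rot: [1.907, 2.496, -0.007]
wrist_force: [-0.8, -0.5, -0.0]
width: 0.994
```

```bash
python3 - <<'E'
from h import *
s=get_state();p=capture('wrist');print(s['qpos'].round(2))
im=cv2.cvtColor(p['image'],cv2.COLOR_RGB2BGR);cv2.imwrite('pics/w2.png',cv2.resize(im,(768,576)))
for n in('pan','pan_grip'):
    print(n,[(round(d['conf'],2),toworld(p,d['centre'],s).round(4)) for d in pinpoint(n,p)])
p=capture('top');save(p,'t2')
for n in('pan','pan_grip'):
    print(n,[(round(d['conf'],2),toworld(p,d['centre'],s).round(4)) for d in pinpoint(n,p)])
E
```

```text
[-0.2   0.46  0.83  1.55 -0.34  1.29  0.94]
pan [(0.95, array([ 5.760e-01, -2.567e-01,  3.000e-04]))]
pan_grip [(0.74, array([ 0.598 , -0.3412,  0.0424]))]
pan [(0.71, array([ 0.5747, -0.2561,  0.0011])), (0.63, array([ 0.6651,  0.4216, -0.0034]))]
pan_grip [(0.77, array([ 0.5961, -0.3441,  0.0444])), (0.51, array([ 0.7892, -0.0718, -0.0035]))]
```

View pics/w2.png

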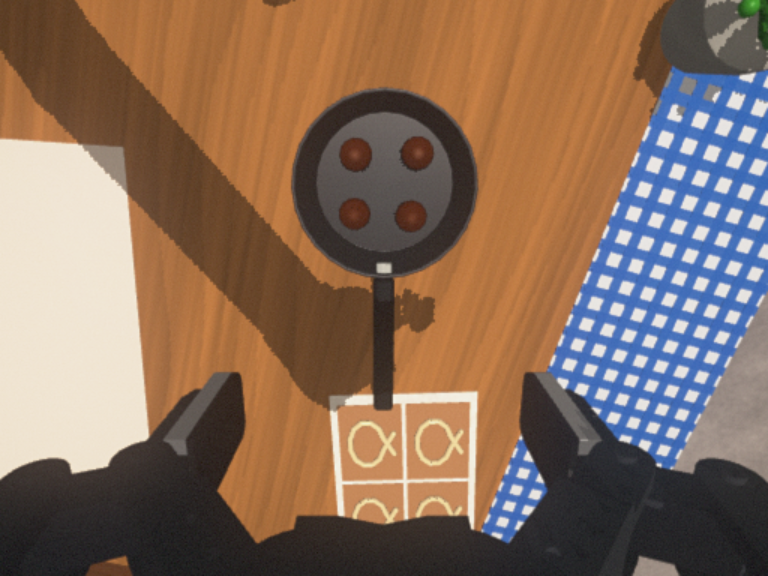

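```bash
python3 - <<'E'
from h import *
s=get_state();p=capture('wrist')
g=p['image'].astype(int).max(2)
r=cut_out('pan',p)[0]['region']
import numpy as np
ys,xs=np.where(r);print(xs.min(),xs.max(),ys.min(),ys.max())
pts=[]
c0=np.array([385,182])/1.5
m=r.astype(np.uint8)
cs=max(cv2.findContours(m,0,1)[0],key=cv2.contourArea)[:,0]
W=[]
for u,v in cs:
    a=np.degrees(np.arctan2(v-c0[1],u-c0[0]))
    if not 70<a<110 and np.hypot(u-c0[0],v-c0[1])<75: W.append(ray(p,u,v,0.048,s)[:2])
W=np.array(W);A=np.c_[2*W,np.ones(len(W))];b=(W**2).sum(1);x=np.linalg.lstsq(A,b,rcond=None)[0]
print('c',x[:2],'r',np.sqrt(x[2]+x[0]**2+x[1]**2))
for v in (195,220,245,265):
    q=np.where(r[v])[0]; print(v,q.min(),q.max(),ray(p,q.mean(),v,0.049,s))
print(s['ee_pos'],s['eef_rot'])
E
```

```text
192 314 66 277
c [ 0.57424862 -0.25524432] r 0.07227498043070599
195 246 259 [ 0.59515113 -0.3322448   0.049     ]
220 246 257 [ 0.60291171 -0.36507387  0.049     ]
245 245 258 [ 0.61233394 -0.3991842   0.049     ]
265 245 258 [ 0.62021698 -0.42772232  0.049     ]
[ 0.58810835 -0.29145878  0.25520991] [-1.89729702e+00 -2.50326198e+00 -1.81444120e-03]
```

servo_tool(
  steps=[
    {"delta_pos": [0, -0.3, -0.5], "rotation": [0, 0, 0], "fingers": -1},
    {"delta_pos": [0, -0.3, -0.5], "rotation": [0, 0, 0], "fingers": -1},
    {"delta_pos": [0, 0, 0], "rotation": [0, 0, 0], "fingers": -1},
  ],
)

```text
clock: 4.47
ee_pos: [0.5852, -0.3291, 0.1926]
eef_rot: [-1.9, -2.495, 0.003]
wrist_force: [-0.5, 0.6, -0.5]
width: 0.995
```

```bash
python3 - <<'E'
from h import *
for i in range(3):
    s=get_state();print(s['clock'],s['ee_pos'],s['eef_rot'],abs(s['joint_vel']).max()); capture('wrist')
E
```

```text
4.475 [ 0.58521498 -0.32912413  0.19257969] [-1.90024122 -2.49499914  0.00284553] 0.05104316465867435
4.525 [ 0.5868902  -0.32878176  0.19444906] [-1.90039941e+00 -2.49863823e+00  4.01270069e-04] 0.041508111937210594
4.575 [ 0.58812593 -0.32864311  0.1957791 ] [1.90033547e+00 2.50155941e+00 1.17818822e-03] 0.02476134805329182
```

servo_tool(
  steps=[
    {"delta_pos": [0.08, -0.13, -0.6], "rotation": [0, 0, -0.1], "fingers": -1},
    {"delta_pos": [0.08, -0.13, -0.6], "rotation": [0, 0, 0], "fingers": -1},
    {"delta_pos": [0, 0, -0.6], "rotation": [0, 0, 0], "fingers": -1},
    {"delta_pos": [0, 0, -0.6], "rotation": [0, 0, 0], "fingers": -1},
    {"delta_pos": [0, 0, -0.3], "rotation": [0, 0, 0], "fingers": -1},
    {"delta_pos": [0, 0, 0], "rotation": [0, 0, 0], "fingers": -1},
    {"delta_pos": [0, 0, 0], "rotation": [0, 0, 0], "fingers": -1},
    {"delta_pos": [0, 0, 0], "rotation": [0, 0, 0], "fingers": -1},
  ],
)

```text
clock: 5.62
ee_pos: [0.5987, -0.3458, 0.0353]
eef_rot: [1.911, 2.489, 0.001]
wrist_force: [-0.4, 0.5, 0.6]
width: 1.0
```

```bash
python3 - <<'E'
from h import *
s=get_state();print(s['clock'],s['ee_pos'],s['eef_rot'],s['wrist_force']); p=capture('wrist');save(p,'w3')
p=capture('side');save(p,'s3')
E
```

```text
5.625 [ 0.59869328 -0.34584012  0.03530499] [1.91128933e+00 2.48900513e+00 1.00042687e-03] [-0.40317702  0.47998307  0.59919929]
```

View pics/w3.png

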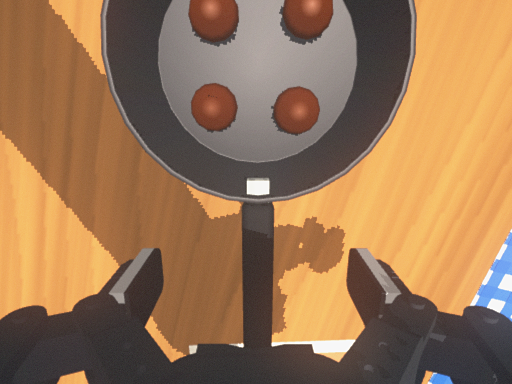

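servo_tool(
  steps=[
    {"delta_pos": [-0.01, 0.01, -0.2], "rotation": [0, 0, 0], "fingers": -1},
    {"delta_pos": [0, 0, 0], "rotation": [0, 0, 0], "fingers": -1},
    {"delta_pos": [0, 0, 0], "rotation": [0, 0, 0], "fingers": -1},
    {"delta_pos": [0, 0, 0], "rotation": [0, 0, 0], "fingers": 1},
    {"delta_pos": [0, 0, 0], "rotation": [0, 0, 0], "fingers": 1},
    {"delta_pos": [0, 0, 0], "rotation": [0, 0, 0], "fingers": 1},
    {"delta_pos": [0, 0, 0], "rotation": [0, 0, 0], "fingers": 1},
    {"delta_pos": [0, 0, 0], "rotation": [0, 0, 0], "fingers": 1},
    {"delta_pos": [0, 0, 0], "rotation": [0, 0, 0], "fingers": 1},
    {"delta_pos": [0, 0, 0], "rotation": [0, 0, 0], "fingers": 1},
  ],
)

```text
clock: 6.98
ee_pos: [0.5967, -0.3443, 0.0212]
eef_rot: [-1.913, -2.492, 0.0]
wrist_force: [0.4, 0.1, 0.7]
width: 0.002
```

```bash
python3 - <<'E'
from h import *
s=get_state();print(s['clock'],s['ee_pos'],s['eef_rot'],s['width']); p=capture('wrist');save(p,'w4')
p=capture('side');im=cv2.cvtColor(p['image'],cv2.COLOR_RGB2BGR);cv2.imwrite('pics/s4.png',cv2.resize(im[60:220,200:400],None,fx=3.7,fy=3.7))
E
```

```text
6.975 [ 0.59674553 -0.34431539  0.02116745] [-1.91334862e+00 -2.49168716e+00  3.96132009e-05] 0.0015163272423300606
```

View pics/w4.png

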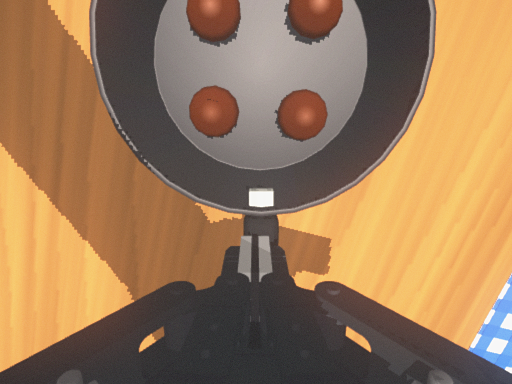

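View pics/s4.png

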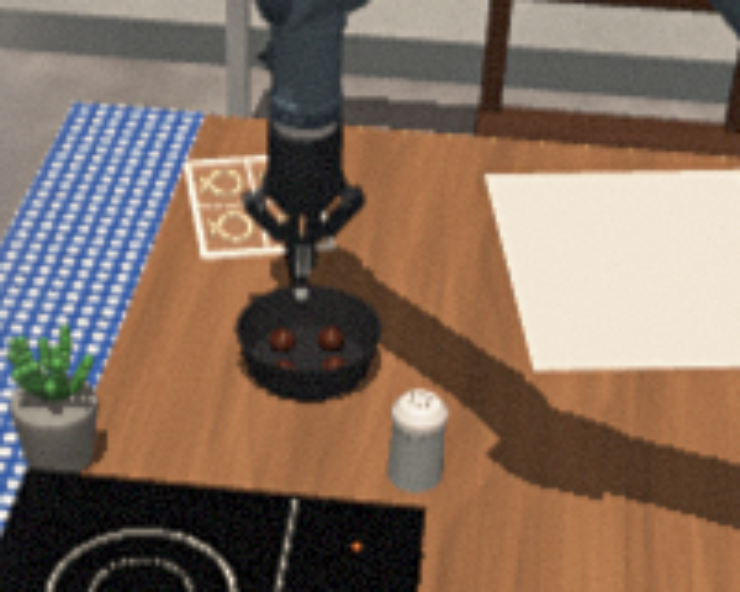

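```bash
python3 - <<'E'
from h import *
s=get_state();p=capture('wrist');print(s['ee_pos'],s['eef_rot'])
T=np.array(p['tool_from_camera']);K=np.array(p['camera_matrix']);print(T.round(3),K[0,0])
Ti=np.linalg.inv(T)
def pj(X): c=Ti[:3,:3]@X+Ti[:3,3]; q=K@c; return (q[:2]/q[2]).round(1)
for X in([0,0,0],[0,0,-.019],[0.011,0,0],[-0.011,0,0]): print(X,pj(np.array(X)))
for u,v in((91,20),(436,20),(262,213)): print(u,v,ray(p,u,v,0.048,s))
e=0
print('rim width',np.linalg.norm(ray(p,91,20,0.048,s)-ray(p,436,20,0.048,s)))
R=Ro.from_rotvec(s['eef_rot'])
def pw(X): return pj(R.inv().apply(np.array(X)-s['ee_pos']))
d=np.array([np.cos(np.radians(-75.2)),np.sin(np.radians(-75.2))]);n=np.array([-d[1],d[0]]);c=np.array([.5745,-.2555])
for r in(.074,.081,.092,.103):
    print(r,[pw([*(c+r*d+k*n),.049]) for k in(-.009,.009)])
print(width:=s['width'])
E
```

```text
[ 0.59676054 -0.34432648  0.02117631] [1.91343262e+00 2.49163944e+00 7.17544290e-06]
[[-0.001 -0.958 -0.287  0.073]
 [ 1.    -0.001 -0.001 -0.001]
 [ 0.001 -0.287  0.958 -0.173]
 [ 0.     0.     0.     1.   ]] 314.22839304386747
[0, 0, 0] [257.1 228.5]
[0, 0, -0.019] [257.3 242.4]
[0.011, 0, 0] [257.1 211. ]
[-0.011, 0, 0] [257.  245.4]
91 20 [ 0.50251552 -0.26068271  0.048     ]
436 20 [ 0.64139086 -0.22382717  0.048     ]
262 213 [ 0.59387903 -0.3248233   0.048     ]
rim width 0.14368260992101395
0.074 [array([241.7, 217.5]), array([278.2, 217.6])]
0.081 [array([241.8, 230.7]), array([277.9, 230.7])]
0.092 [array([242.1, 250.6]), array([277.4, 250.7])]
0.103 [array([242.3, 269.8]), array([276.9, 269.8])]
0.0017139459596400342
```

servo_tool(
  steps=[
    {"delta_pos": [0, 0, 0], "rotation": [0, 0, 0], "fingers": -1},
    {"delta_pos": [0, 0, 0], "rotation": [0, 0, 0], "fingers": -1},
    {"delta_pos": [0, 0, 0], "rotation": [0, 0, 0], "fingers": -1},
    {"delta_pos": [0, 0, 0], "rotation": [0, 0, 0], "fingers": -1},
  ],
)

```text
clock: 7.62
ee_pos: [0.5967, -0.3443, 0.0211]
eef_rot: [-1.913, -2.492, -0.0]
wrist_force: [-0.1, -0.4, -0.1]
width: 0.844
```

```bash
python3 - <<'E'
from h import *
s=get_state();print(s['clock'],s['ee_pos'],s['eef_rot'],s['width']); p=capture('wrist');save(p,'w5')
E
```

```text
7.625 [ 0.59673138 -0.3442852   0.02114737] [-1.91340924e+00 -2.49156419e+00 -7.32328988e-05] 0.8442682311686298
```

View pics/w5.png

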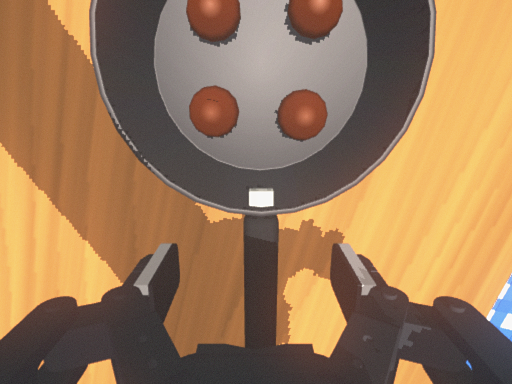

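```bash
python3 - <<'E'
from h import *
s=get_state();p=capture('side')
e=s['ee_pos']
for dz in(0,.01,.02,.03,.04): 
    q=proj(p,e+[0,0,dz]); print(dz,q,(q-[200,60])*3.7)
p=capture('wrist')
T=np.array(p['tool_from_camera']);K=np.array(p['camera_matrix'])
Ti=np.linalg.inv(T)
def pj(X): c=Ti[:3,:3]@X+Ti[:3,3]; q=K@c; return (q[:2]/q[2]).round(1)
for z in(0,-.01,-.02,-.03,-.04):print(z,[pj(np.array([.011,y,z])) for y in (-.01,0,.01,.036)])
E
```

```text
0 [281.38671172 139.58300411] [301.13083335 294.45711521]
0.01 [281.43641179 137.45446382] [301.31472361 286.58151613]
0.02 [281.48648227 135.31005952] [301.49998441 278.64722022]
0.03 [281.53692733 133.1496132 ] [301.68663111 270.65356882]
0.04 [281.58775117 130.97294416] [301.87467935 262.59989339]
0 [array([240. , 211.1]), array([257.1, 211. ]), array([274.2, 211. ]), array([318.7, 211. ])]
-0.01 [array([239.1, 217.2]), array([257.2, 217.1]), array([275.3, 217.1]), array([322.2, 217.1])]
-0.02 [array([238.2, 224. ]), array([257.3, 224. ]), array([276.4, 223.9]), array([326.2, 223.9])]
-0.03 [array([237.2, 231.6]), array([257.5, 231.6]), array([277.8, 231.6]), array([330.6, 231.6])]
-0.04 [array([236. , 240.3]), array([257.6, 240.3]), array([279.3, 240.3]), array([335.6, 240.2])]
```

servo_tool(
  steps=[
    {"delta_pos": [0, 0, 0.5], "rotation": [0, 0, 0], "fingers": 1},
    {"delta_pos": [0, 0, 0.6], "rotation": [0, 0, 0], "fingers": 1},
    {"delta_pos": [0, 0, 0.4], "rotation": [0, 0, 0], "fingers": 1},
    {"delta_pos": [0, 0, 0], "rotation": [0, 0, 0], "fingers": 1},
    {"delta_pos": [0, 0, 0], "rotation": [0, 0, 0], "fingers": 1},
    {"delta_pos": [0, 0, 0], "rotation": [0, 0, 0], "fingers": 1},
    {"delta_pos": [0, 0, 0], "rotation": [0, 0, 0], "fingers": 1},
  ],
)

```text
clock: 8.65
ee_pos: [0.596, -0.3438, 0.1097]
eef_rot: [-1.912, -2.49, 0.001]
wrist_force: [-0.4, -0.3, -0.9]
width: 0.002
```

```bash
python3 - <<'E'
from h import *
s=get_state();print(s['ee_pos'],s['width'])
p=capture('wrist');im=cv2.cvtColor(p['image'],cv2.COLOR_RGB2BGR);cv2.imwrite('pics/w6.png',cv2.resize(im[150:384,150:362],None,fx=2.5,fy=2.5))
p=capture('side');im=cv2.cvtColor(p['image'],cv2.COLOR_RGB2BGR)
cv2.imwrite('pics/s6.png',cv2.resize(im[80:180,230:330],None,fx=6,fy=6,interpolation=cv2.INTER_CUBIC))
for dz in(0,.01,.02,.03,.04): 
    q=proj(p,s['ee_pos']+[0,0,dz]); print(dz,q,(q-[230,80])*6)
E
```

```text
[ 0.59600565 -0.34375806  0.10974476] 0.002002469797425552
0 [282.00803532 120.25638309] [312.04821194 241.53829856]
0.01 [282.06182773 117.98054621] [312.37096635 227.88327725]
0.02 [282.11603486 115.68716291] [312.69620917 214.12297749]
0.03 [282.17066154 113.3760295 ] [313.02396926 200.25617703]
0.04 [282.22571266 111.04693911] [313.35427598 186.28163464]
```

View pics/w6.png

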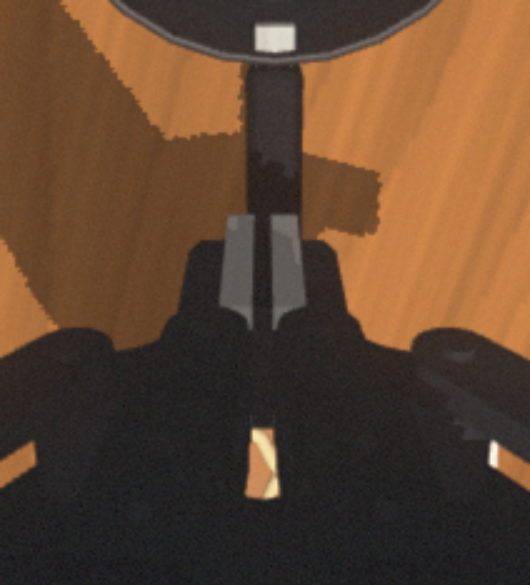

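View pics/s6.png

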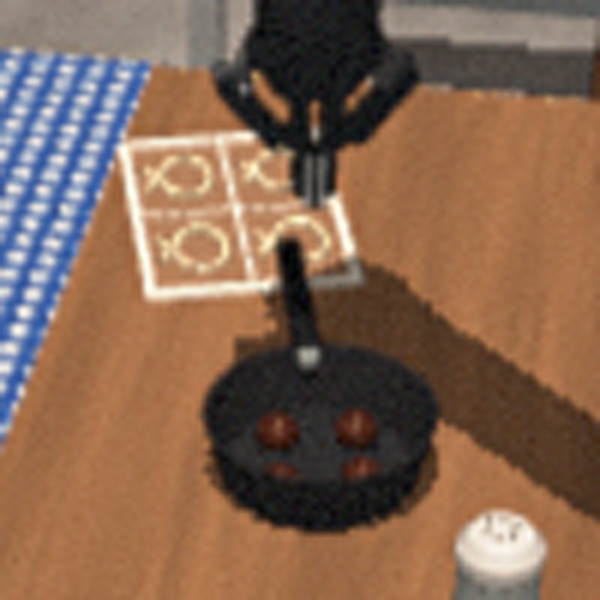

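```bash
python3 - <<'E'
from h import *
s=get_state()
p=capture('top');im=cv2.cvtColor(p['image'],cv2.COLOR_RGB2BGR)
e=s['ee_pos']
q=proj(p,e);o=(q-60).astype(int);print(q,o,(q-o)*5)
for d in((.011,0,0),(0,0,-.03),(.011,0,-.03)):
    print(d,(proj(p,e+Ro.from_rotvec(s['eef_rot']).apply(d))-o)*5)
cv2.imwrite('pics/t6.png',cv2.resize(im[o[1]:o[1]+120,o[0]:o[0]+120],None,fx=5,fy=5,interpolation=cv2.INTER_CUBIC))
E
```

```text
[405.14570018 195.72026178] [345 135] [300.72850092 303.60130891]
(0.011, 0, 0) [280.2798667  309.26576646]
(0, 0, -0.03) [319.22730279 299.29213433]
(0.011, 0, -0.03) [298.28700821 305.09303304]
```

View pics/t6.png

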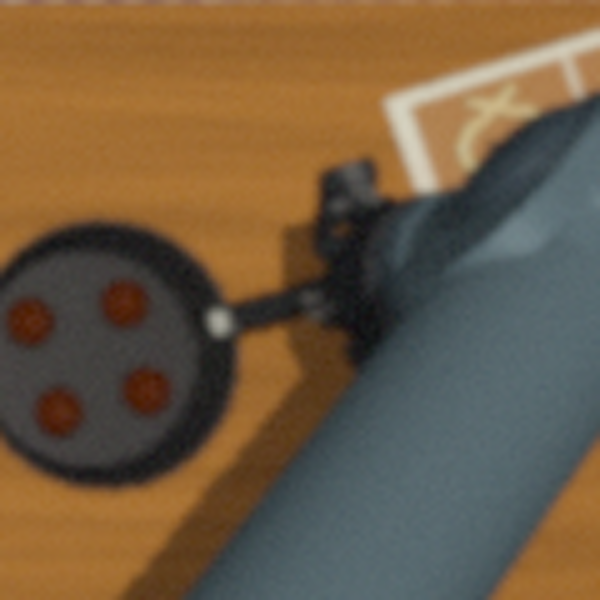

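servo_tool(
  steps=[
    {"delta_pos": [0.04, 0, 0], "rotation": [0, 0, 0], "fingers": -1},
    {"delta_pos": [0, 0, 0], "rotation": [0, 0, 0], "fingers": -1},
    {"delta_pos": [0, 0, 0], "rotation": [0, 0, 0], "fingers": -1},
    {"delta_pos": [0, 0, 0], "rotation": [0, 0, 0], "fingers": -1},
    {"delta_pos": [0, 0, -0.3], "rotation": [0, 0, 0], "fingers": -1},
    {"delta_pos": [0, 0, -0.6], "rotation": [0, 0, 0], "fingers": -1},
    {"delta_pos": [0, 0, -0.6], "rotation": [0, 0, 0], "fingers": -1},
    {"delta_pos": [0, 0, -0.3], "rotation": [0, 0, 0], "fingers": -1},
    {"delta_pos": [0, 0, -0.1], "rotation": [0, 0, 0], "fingers": -1},
    {"delta_pos": [0, 0, 0], "rotation": [0, 0, 0], "fingers": -1},
    {"delta_pos": [0, 0, 0], "rotation": [0, 0, 0], "fingers": -1},
  ],
)

```text
clock: 10.18
ee_pos: [0.6003, -0.3453, -0.0011]
eef_rot: [1.912, 2.489, 0.001]
wrist_force: [-0.5, -0.7, -0.8]
width: 0.998
```

```bash
python3 - <<'E'
from h import *
s=get_state();print(s['ee_pos'],s['width'],s['wrist_force'])
p=capture('wrist');save(p,'w7')
p=capture('side');im=cv2.cvtColor(p['image'],cv2.COLOR_RGB2BGR)
cv2.imwrite('pics/s7.png',cv2.resize(im[80:180,230:330],None,fx=6,fy=6,interpolation=cv2.INTER_CUBIC))
E
```

```text
[ 0.60031232 -0.34526647 -0.00114615] 0.9982913195644193 [-0.51845463 -0.74463766 -0.80833426]
```

View pics/w7.png

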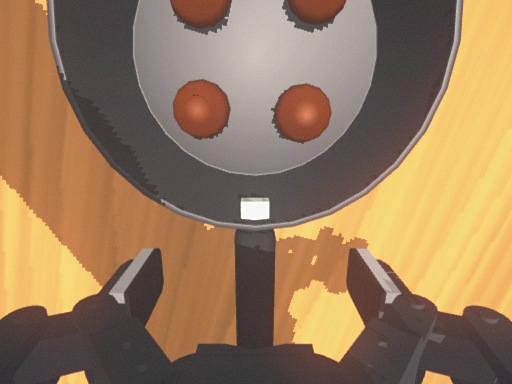

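View pics/s7.png

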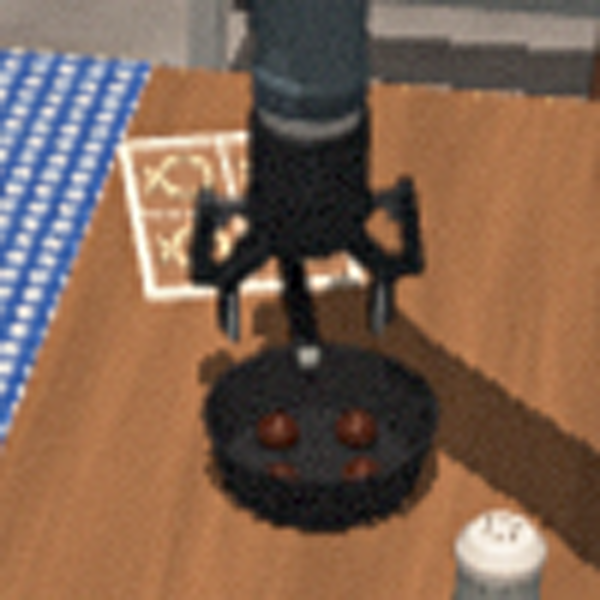

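servo_tool(
  steps=[
    {"delta_pos": [-0.02, 0, -0.1], "rotation": [0, 0, 0], "fingers": -1},
    {"delta_pos": [0, 0, 0], "rotation": [0, 0, 0], "fingers": -1},
    {"delta_pos": [0, 0, 0], "rotation": [0, 0, 0], "fingers": 1},
    {"delta_pos": [0, 0, 0], "rotation": [0, 0, 0], "fingers": 1},
    {"delta_pos": [0, 0, 0], "rotation": [0, 0, 0], "fingers": 1},
    {"delta_pos": [0, 0, 0], "rotation": [0, 0, 0], "fingers": 1},
    {"delta_pos": [0, 0, 0], "rotation": [0, 0, 0], "fingers": 1},
    {"delta_pos": [0, 0, 0], "rotation": [0, 0, 0], "fingers": 1},
  ],
)

```text
clock: 11.28
ee_pos: [0.5984, -0.3445, -0.0085]
eef_rot: [1.913, 2.491, 0.0]
wrist_force: [-0.5, -0.4, 0.9]
width: 0.198
```

```bash
python3 - <<'E'
from h import *
s=get_state();print(s['ee_pos'],s['width'],s['wrist_force'])
p=capture('wrist');save(p,'w8')
E
```

```text
[ 0.5983706  -0.34445809 -0.00853976] 0.1975081037206127 [-0.45300011 -0.38266622  0.86580654]
```

View pics/w8.png

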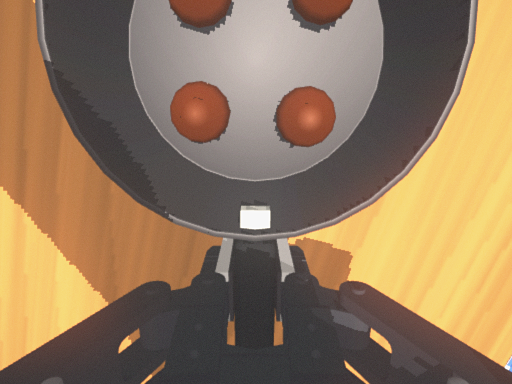

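servo_tool(
  steps=[
    {"delta_pos": [0, 0, 0.1], "rotation": [0, 0, 0], "fingers": 1},
    {"delta_pos": [0, 0, 0.2], "rotation": [0, 0, 0], "fingers": 1},
    {"delta_pos": [0, 0, 0.3], "rotation": [0, 0, 0], "fingers": 1},
    {"delta_pos": [0, 0, 0.4], "rotation": [0, 0, 0], "fingers": 1},
    {"delta_pos": [0, 0, 0.4], "rotation": [0, 0, 0], "fingers": 1},
    {"delta_pos": [0, 0, 0.3], "rotation": [0, 0, 0], "fingers": 1},
    {"delta_pos": [0, 0, 0.2], "rotation": [0, 0, 0], "fingers": 1},
    {"delta_pos": [0, 0, 0.1], "rotation": [0, 0, 0], "fingers": 1},
  ],
)

```text
clock: 12.32
ee_pos: [0.5982, -0.3444, 0.1121]
eef_rot: [1.913, 2.491, 0.001]
wrist_force: [0.2, 0.5, -3.9]
width: 0.199
```

```bash
python3 - <<'E'
from h import *
s=get_state();print(s['ee_pos'],s['eef_rot'],s['width'],s['wrist_force'],s['ft_torque'])
p=capture('wrist');save(p,'w9')
p=capture('side');im=cv2.cvtColor(p['image'],cv2.COLOR_RGB2BGR)
cv2.imwrite('pics/s9.png',cv2.resize(im[80:180,230:330],None,fx=6,fy=6,interpolation=cv2.INTER_CUBIC))
E
```

```text
[ 0.598178   -0.34436389  0.11211553] [1.91289167e+00 2.49116756e+00 5.22213737e-04] 0.19935983633718182 [ 0.22485244  0.52329126 -3.92459788] [-0.27556968 -0.10281421  0.04586291]
```

View pics/w9.png

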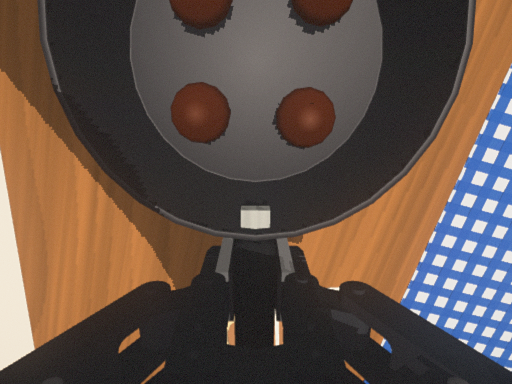

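View pics/s9.png

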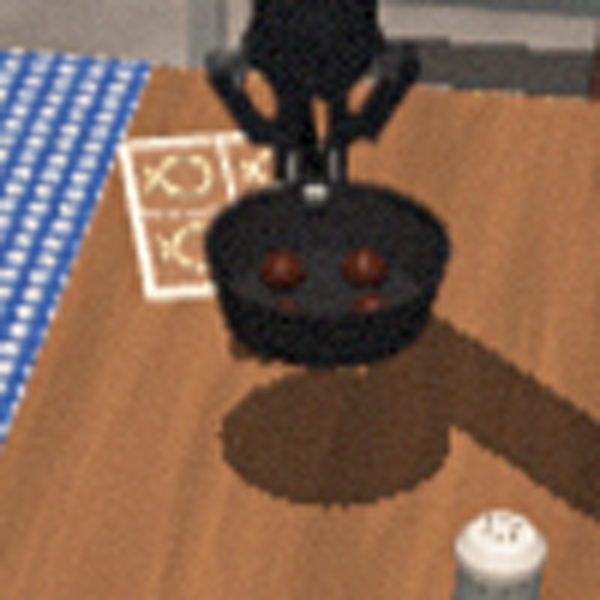

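servo_tool(
  steps=[
    {"delta_pos": [0, 0.1, 0], "rotation": [0, 0, 0], "fingers": 1},
    {"delta_pos": [0, 0.25, 0], "rotation": [0, 0, 0], "fingers": 1},
    {"delta_pos": [0, 0.4, 0], "rotation": [0, 0, 0], "fingers": 1},
    {"delta_pos": [0, 0.5, 0], "rotation": [0, 0, 0], "fingers": 1},
    {"delta_pos": [0.1, 0.6, 0], "rotation": [0, 0, 0], "fingers": 1},
    {"delta_pos": [0.15, 0.7, 0], "rotation": [0, 0, 0], "fingers": 1},
    {"delta_pos": [0.2, 0.7, 0], "rotation": [0, 0, 0], "fingers": 1},
    {"delta_pos": [0.2, 0.7, 0], "rotation": [0, 0, 0], "fingers": 1},
    {"delta_pos": [0.2, 0.7, 0], "rotation": [0, 0, 0], "fingers": 1},
    {"delta_pos": [0.2, 0.6, 0], "rotation": [0, 0, 0], "fingers": 1},
    {"delta_pos": [0.15, 0.5, 0], "rotation": [0, 0, 0], "fingers": 1},
    {"delta_pos": [0.1, 0.4, 0], "rotation": [0, 0, 0], "fingers": 1},
  ],
)

```text
clock: 13.92
ee_pos: [0.6753, 0.0283, 0.1103]
eef_rot: [-1.908, -2.493, 0.001]
wrist_force: [-0.3, -0.6, -4.0]
width: 0.196
```

servo_tool(
  steps=[
    {"delta_pos": [0, 0.3, 0], "rotation": [0, 0, 0], "fingers": 1},
    {"delta_pos": [0, 0.2, 0], "rotation": [0, 0, 0], "fingers": 1},
    {"delta_pos": [0, 0.15, 0], "rotation": [0, 0, 0], "fingers": 1},
    {"delta_pos": [0, 0.08, 0], "rotation": [0, 0, 0], "fingers": 1},
    {"delta_pos": [0, 0, 0], "rotation": [0, 0, 0], "fingers": 1},
    {"delta_pos": [0, 0, 0], "rotation": [0, 0, 0], "fingers": 1},
  ],
)

```text
clock: 14.68
ee_pos: [0.6759, 0.0673, 0.1113]
eef_rot: [1.915, 2.49, -0.001]
wrist_force: [0.3, -1.1, -3.5]
width: 0.204
```

```bash
python3 - <<'E'
from h import *
s=get_state();print(s['ee_pos'],s['eef_rot'],s['width'],s['wrist_force'],s['qpos'].round(2))
p=capture('wrist');save(p,'w10')
for c in('top','side'):
    p=capture(c);im=cv2.cvtColor(p['image'],cv2.COLOR_RGB2BGR)
    x0,y0=(140,90) if c=='top' else (180,150)
    cv2.imwrite(f'pics/{c}10.png',cv2.resize(im[y0:y0+180,x0:x0+180],None,fx=3.3,fy=3.3,interpolation=cv2.INTER_CUBIC))
    for n in('pan','hob_ring','spindle_tip'):
        print(c,n,[(round(d['conf'],2),toworld(p,d['centre']).round(4)) for d in pinpoint(n,p)])
E
```

```text
[0.67594207 0.06726403 0.11130083] [ 1.91484420e+00  2.48997981e+00 -7.69155369e-04] 0.20434162157196706 [ 0.2550394  -1.07528184 -3.54423941] [-0.67  0.62  0.72  1.62 -0.45  1.07  0.43]
top pan [(0.25, array([ 0.6645,  0.4199, -0.0021]))]
top hob_ring []
top spindle_tip []
side pan [(0.77, array([0.6531, 0.156 , 0.1183]))]
side hob_ring [(0.69, array([0.658 , 0.1598, 0.0599])), (0.2, array([ 0.7962, -0.0686,  0.0009]))]
side spindle_tip []
```

View pics/top10.png

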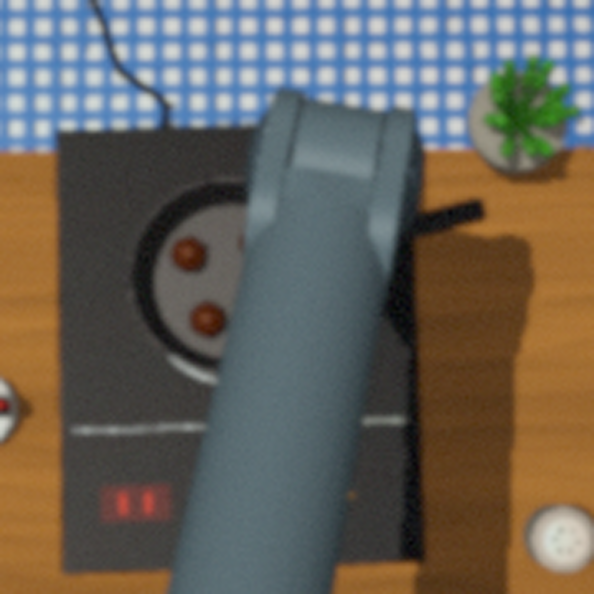

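View pics/side10.png

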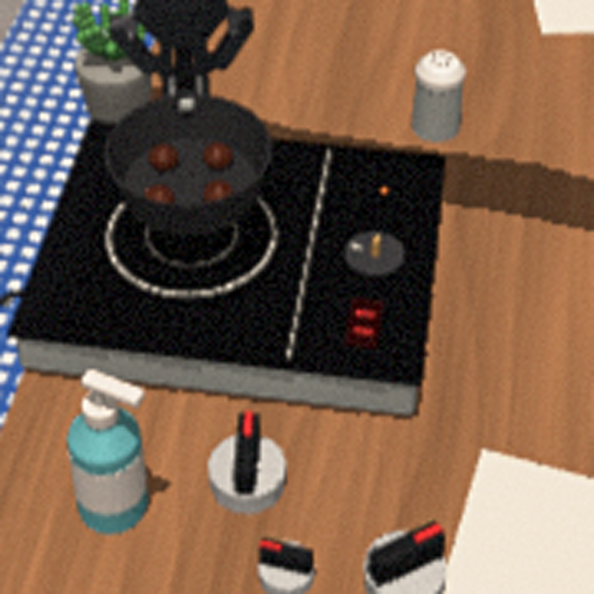

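View pics/w10.png

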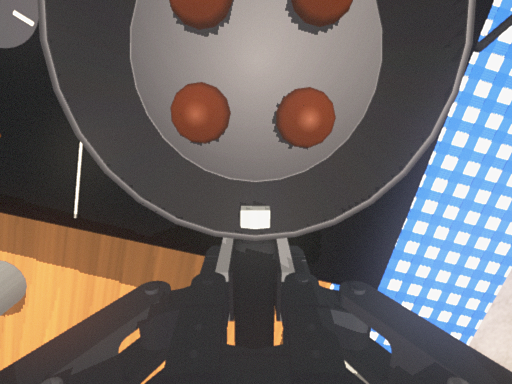

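```bash
python3 - <<'E'
from h import *
from scipy.optimize import least_squares
for c in('top','side'):
    p=capture(c);im=cv2.imread(f'pics/{c}0.png').astype(int)
    m=(im.min(2)>130)
    W=[]
    for v,u in zip(*np.where(m)):
        X=ray(p,u,v,0.06)[:2]
        r=np.hypot(*(X-[.652,.158]))
        if .066<r<.09: W.append(X)
    W=np.array(W)
    f=least_squares(lambda x:np.hypot(W[:,0]-x[0],W[:,1]-x[1])-x[2],[.652,.158,.078],loss='soft_l1',f_scale=.002)
    print(c,len(W),f.x)
    # also pan rim on start pose
    d=im.max(2)
E
```

```text
top 239 [0.65392702 0.15687471 0.07644379]
side 53 [0.65617821 0.15705136 0.07661458]
```

servo_tool(
  steps=[
    {"delta_pos": [0.02, 0, -0.1], "rotation": [0, 0, 0], "fingers": 1},
    {"delta_pos": [0.02, 0.01, -0.2], "rotation": [0, 0, 0], "fingers": 1},
    {"delta_pos": [0, 0, -0.25], "rotation": [0, 0, 0], "fingers": 1},
    {"delta_pos": [0, 0, -0.2], "rotation": [0, 0, 0], "fingers": 1},
    {"delta_pos": [0, 0, -0.1], "rotation": [0, 0, 0], "fingers": 1},
    {"delta_pos": [0, 0, -0.05], "rotation": [0, 0, 0], "fingers": 1},
    {"delta_pos": [0, 0, 0], "rotation": [0, 0, 0], "fingers": 1},
    {"delta_pos": [0, 0, 0], "rotation": [0, 0, 0], "fingers": 1},
  ],
)

```text
clock: 16.23
ee_pos: [0.6789, 0.069, 0.0578]
eef_rot: [1.913, 2.491, 0.001]
wrist_force: [0.7, -0.3, -3.6]
width: 0.199
```

```bash
python3 - <<'E'
from h import *
s=get_state();print(s['ee_pos'],s['eef_rot'],s['width'],s['wrist_force'])
for c in('side',):
    p=capture(c);im=cv2.cvtColor(p['image'],cv2.COLOR_RGB2BGR)
    x0,y0=(140,90) if c=='top' else (180,170)
    cv2.imwrite(f'pics/{c}11.png',cv2.resize(im[y0:y0+120,x0:x0+120],None,fx=5,fy=5,interpolation=cv2.INTER_CUBIC))
    for n in('pan','hob_ring'):
        print(c,n,[(round(d['conf'],2),toworld(p,d['centre']).round(4)) for d in pinpoint(n,p)])
E
```

```text
[0.67891183 0.06903127 0.05781149] [1.91304742e+00 2.49093166e+00 1.32859224e-03] 0.1994198695322695 [ 0.71395313 -0.3144704  -3.6335283 ]
side pan [(0.94, array([0.6532, 0.1591, 0.0676])), (0.37, array([ 0.7942, -0.0723,  0.0012]))]
side hob_ring [(0.47, array([ 0.449 , -0.1007, -0.0024]))]
```

View pics/side11.png

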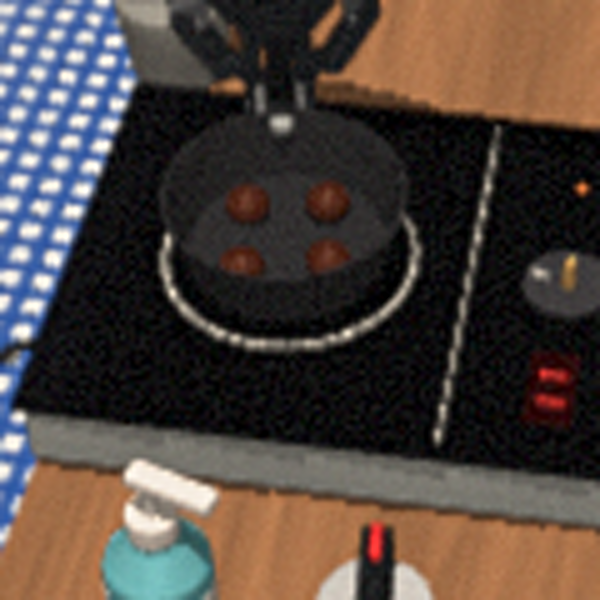

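```bash
python3 - <<'E'
from h import *
p=capture('side');im=cv2.cvtColor(p['image'],cv2.COLOR_RGB2BGR)
big=cv2.resize(im[170:290,180:300],None,fx=5,fy=5,interpolation=cv2.INTER_CUBIC)
t=np.linspace(0,6.283,200)
def circ(c,r,z,col):
    q=np.array([(proj(p,[c[0]+r*np.cos(a),c[1]+r*np.sin(a),z])+.5-[180,170])*5 for a in t]).astype(int)
    cv2.polylines(big,[q],True,col,1)
circ((.6562,.157),.078,.06,(0,255,0))
circ((.6552,.158),.074,.114,(0,0,255))
circ((.6552,.158),.062,.066,(255,128,0))
cv2.imwrite('pics/s12.png',big)
E
```

```text
(no output)
```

View pics/s12.png

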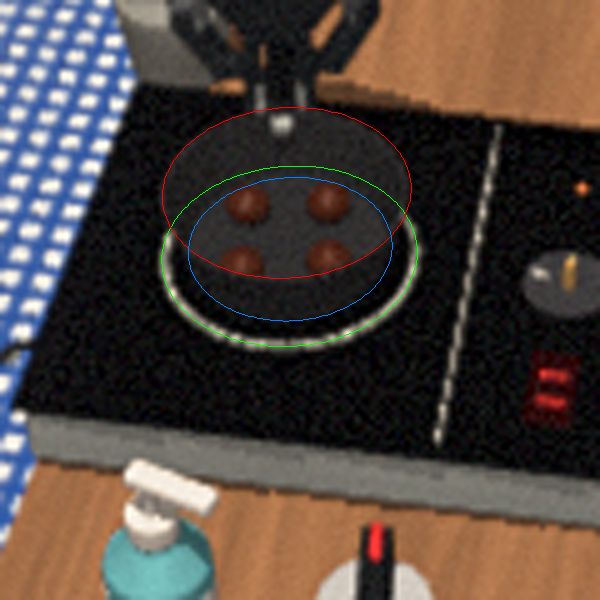

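servo_tool(
  steps=[
    {"delta_pos": [-0.01, -0.01, -0.04], "rotation": [0, 0, 0], "fingers": 1},
    {"delta_pos": [0, 0, -0.03], "rotation": [0, 0, 0], "fingers": 1},
    {"delta_pos": [0, 0, -0.02], "rotation": [0, 0, 0], "fingers": 1},
    {"delta_pos": [0, 0, 0], "rotation": [0, 0, 0], "fingers": 1},
  ],
)

```text
clock: 16.92
ee_pos: [0.6777, 0.0683, 0.0519]
eef_rot: [-1.914, -2.491, 0.0]
wrist_force: [-0.2, -1.1, -2.1]
width: 0.202
```

servo_tool(
  steps=[
    {"delta_pos": [0, 0, -0.015], "rotation": [0, 0, 0], "fingers": 1},
    {"delta_pos": [0, 0, 0], "rotation": [0, 0, 0], "fingers": 1},
  ],
)

```text
clock: 17.18
ee_pos: [0.6779, 0.0682, 0.0515]
eef_rot: [1.914, 2.491, 0.0]
wrist_force: [-1.8, -1.7, 1.0]
width: 0.199
```

Contact (weight now carried by the hob). Release and rise.

servo_tool(
  steps=[
    {"delta_pos": [0, 0, 0], "rotation": [0, 0, 0], "fingers": 0.4},
    {"delta_pos": [0, 0, 0], "rotation": [0, 0, 0], "fingers": 0},
    {"delta_pos": [0, 0, 0], "rotation": [0, 0, 0], "fingers": -0.4},
    {"delta_pos": [0, 0, 0], "rotation": [0, 0, 0], "fingers": -0.4},
    {"delta_pos": [0, 0, 0], "rotation": [0, 0, 0], "fingers": -0.4},
    {"delta_pos": [0, 0, 0.3], "rotation": [0, 0, 0], "fingers": -0.4},
    {"delta_pos": [0, 0, 0.6], "rotation": [0, 0, 0], "fingers": -0.4},
    {"delta_pos": [0, 0, 0.8], "rotation": [0, 0, 0], "fingers": -0.4},
    {"delta_pos": [0, 0, 0.8], "rotation": [0, 0, 0], "fingers": -0.4},
    {"delta_pos": [0, 0, 0.5], "rotation": [0, 0, 0], "fingers": -0.4},
    {"delta_pos": [0, 0, 0.2], "rotation": [0, 0, 0], "fingers": -0.4},
  ],
)

```text
clock: 18.55
ee_pos: [0.6794, 0.0679, 0.2469]
eef_rot: [1.912, 2.488, 0.007]
wrist_force: [0.6, -0.0, -0.9]
width: 0.698
```

```bash
python3 - <<'E'
from h import *
s=get_state();print(s['ee_pos'],s['eef_rot'],s['width'],s['wrist_force'])
p=capture('side');im=cv2.cvtColor(p['image'],cv2.COLOR_RGB2BGR)
for n in('pan','knob'):
        print(n,[(round(d['conf'],2),toworld(p,d['centre']).round(4)) for d in pinpoint(n,p)])
big=cv2.resize(im[170:290,180:300],None,fx=5,fy=5,interpolation=cv2.INTER_CUBIC)
t=np.linspace(0,6.283,200)
def circ(c,r,z,col):
    q=np.array([(proj(p,[c[0]+r*np.cos(a),c[1]+r*np.sin(a),z])+.5-[180,170])*5 for a in t]).astype(int)
    cv2.polylines(big,[q],True,col,1)
circ((.6562,.157),.078,.06,(0,255,0))
circ((.6562,.157),.074,.108,(0,0,255))
cv2.imwrite('pics/s13.png',big)
E
```

```text
[0.67938324 0.06790274 0.24693354] [1.91187428 2.48800425 0.0066791 ] 0.698239410679108 [ 0.55652571 -0.01075457 -0.87658148]
pan [(0.73, array([0.6502, 0.1567, 0.0628]))]
knob [(0.85, array([ 0.5132,  0.4607, -0.0027])), (0.75, array([0.4203, 0.4472, 0.0036])), (0.67, array([ 0.5646,  0.3821, -0.0014]))]
```

View pics/s13.png

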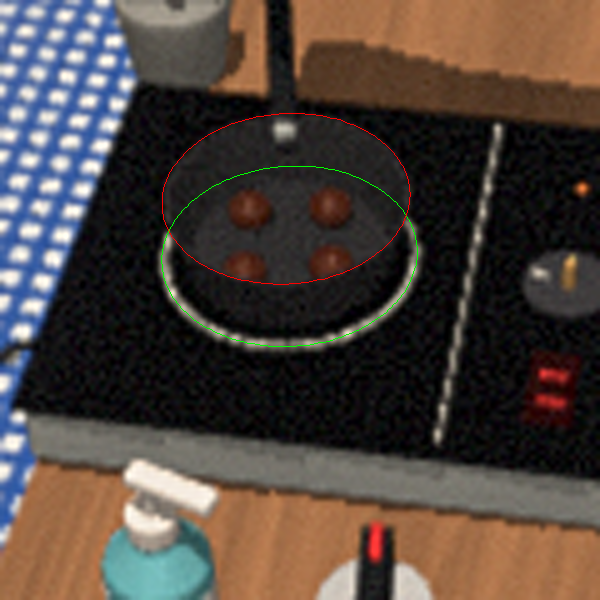

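servo_tool(
  steps=[
    {"delta_pos": [-0.2, 0.3, 0.1], "rotation": [0, 0, 0.95], "fingers": 0.2},
    {"delta_pos": [-0.2, 0.5, 0], "rotation": [0, 0, 0.95], "fingers": 0.2},
    {"delta_pos": [-0.2, 0.5, 0], "rotation": [0, 0, 0.95], "fingers": 0.2},
    {"delta_pos": [-0.2, 0.5, 0], "rotation": [0, 0, 0.95], "fingers": 0.2},
    {"delta_pos": [-0.2, 0.5, 0], "rotation": [0, 0, 0.95], "fingers": 0.2},
    {"delta_pos": [-0.2, 0.5, 0], "rotation": [0, 0, 0.95], "fingers": 0.2},
    {"delta_pos": [-0.2, 0.5, 0], "rotation": [0, 0, 0.95], "fingers": 0.2},
    {"delta_pos": [-0.2, 0.5, 0], "rotation": [0, 0, 0.95], "fingers": 0.2},
    {"delta_pos": [-0.2, 0.5, 0], "rotation": [0, 0, 0.95], "fingers": 0.2},
    {"delta_pos": [-0.2, 0.5, 0], "rotation": [0, 0, 0.95], "fingers": 0.2},
    {"delta_pos": [-0.2, 0.5, 0], "rotation": [0, 0, 0.95], "fingers": 0.2},
    {"delta_pos": [-0.2, 0.5, 0], "rotation": [0, 0, 0.95], "fingers": 0.2},
  ],
)

```text
clock: 20.2
ee_pos: [0.5328, 0.4184, 0.2489]
eef_rot: [0.257, 3.131, 0.0]
wrist_force: [0.7, 0.2, -0.3]
width: 0.403
```

servo_tool(
  steps=[
    {"delta_pos": [-0.2, 0.5, -0.3], "rotation": [0, 0, 0.95], "fingers": 0.2},
    {"delta_pos": [0, 0.2, -0.5], "rotation": [0, 0, 0.95], "fingers": 0.2},
    {"delta_pos": [0, 0, -0.4], "rotation": [0, 0, 0], "fingers": 0.2},
    {"delta_pos": [0, 0, 0], "rotation": [0, 0, 0], "fingers": 0.2},
    {"delta_pos": [0, 0, 0], "rotation": [0, 0, 0], "fingers": 0.2},
  ],
)

```text
clock: 20.82
ee_pos: [0.5223, 0.459, 0.178]
eef_rot: [-0.033, 3.14, 0.001]
wrist_force: [0.5, -0.0, 0.3]
width: 0.403
```

```bash
python3 - <<'E'
from h import *
s=get_state();print(s['clock'],s['ee_pos'],s['eef_rot'],s['width'],s['qpos'].round(2),abs(s['joint_vel']).max())
p=capture('wrist');save(p,'w14')
for n in('knob',):
        print(n,[(round(d['conf'],2),toworld(p,d['centre'],s).round(4)) for d in pinpoint(n,p)])
E
```

```text
20.825 [0.52230407 0.45898228 0.17797714] [-3.28788006e-02  3.14010387e+00  1.31320603e-03] 0.40269095834550483 [-1.08  0.51  0.41  1.51 -0.21  1.16  0.97] 0.01638018281771324
knob [(0.98, array([0.561 , 0.3763, 0.0006])), (0.74, array([ 0.4208,  0.4459, -0.0014])), (0.61, array([ 0.5147,  0.4597, -0.0007]))]
```

View pics/w14.png

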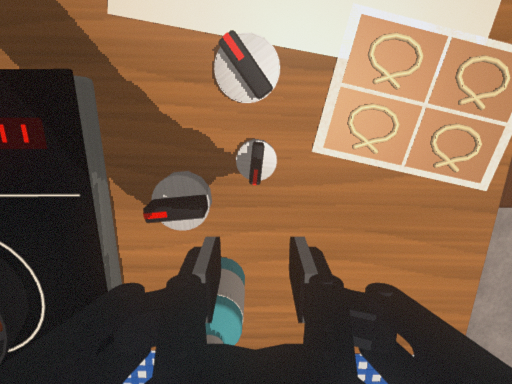

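```bash
python3 - <<'E'
from h import *
s=get_state();p=capture('wrist')
im=cv2.cvtColor(p['image'],cv2.COLOR_RGB2BGR)
cv2.imwrite('pics/w15.png',cv2.resize(im[130:200,215:300],None,fx=8,fy=8,interpolation=cv2.INTER_NEAREST))
for q in pinpoint('knob',p): print(q['conf'],toworld(p,q['centre'],s).round(4))
print(s['ee_pos'])
E
```

```text
0.84 [ 0.418   0.4465 -0.0036]
0.81 [ 5.163e-01  4.606e-01 -3.000e-04]
0.67 [0.5566 0.3754 0.0033]
[0.52295985 0.45901323 0.178891  ]
```

View pics/w15.png

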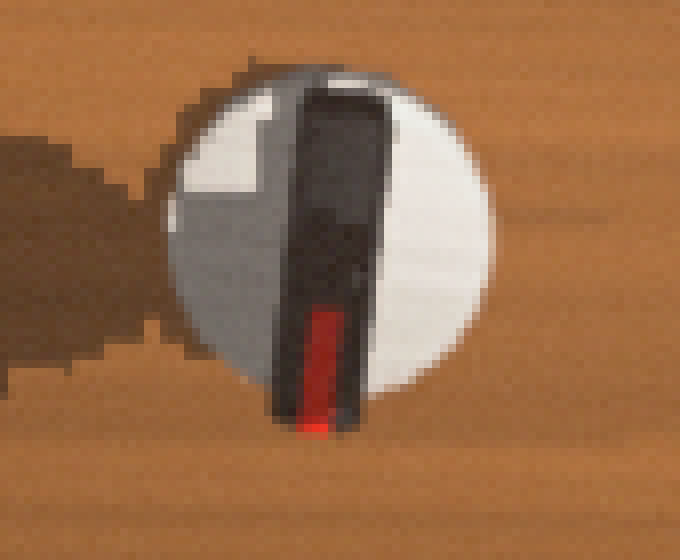

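```bash
python3 - <<'E'
from h import *
s=get_state();p=capture('wrist')
f=lambda u,v,z:ray(p,u/8+215-.5,v/8+130-.5,z,s)
a,b=f(348,97,.038),f(318,417,.038);print(a,b,(a+b)/2,np.linalg.norm(a-b),np.degrees(np.arctan2(*(b-a)[[1,0]])))
for e in((305,95,275,410),(390,105,364,420)):
    a,b=f(e[0],e[1],.038),f(e[2],e[3],.038);print(np.degrees(np.arctan2(*(b-a)[[1,0]])))
print(f(331,233,.016),f(175,233,.016)-f(495,233,.016))
print(s['ee_pos'],s['eef_rot'])
# spindle line from w1? recompute later
E
```

```text
[0.48776964 0.46143355 0.038     ] [0.52876158 0.45846389 0.038     ] [0.50826561 0.45994872 0.038     ] 0.04109936786854672 -4.143554565062824
-4.509479193189192
-3.223781041865995
[0.50880593 0.45986819 0.016     ] [ 0.00078819 -0.0431197   0.        ]
[0.52273992 0.45892763 0.17864221] [-3.13629364e-02  3.13937310e+00  3.11814827e-03]
```

```bash
python3 - <<'E'
from h import *
p=capture('top');im=cv2.imread('pics/top0.png')
cv2.imwrite('pics/t0k.png',cv2.resize(im[215:250,85:125],None,fx=15,fy=15,interpolation=cv2.INTER_NEAREST))
for x in(.507,.514): print((proj(p,[x,.46,.016])-[85,215]+.5)*15)
p=capture('side');im=cv2.imread('pics/side0.png')
cv2.imwrite('pics/s0k.png',cv2.resize(im[305:340,248:288],None,fx=15,fy=15,interpolation=cv2.INTER_NEAREST))
for x in(.507,.514): print((proj(p,[x,.46,.016])-[248,305]+.5)*15)
E
```

```text
[252.69586666 277.48469208]
[253.42059792 238.79476611]
[313.45027108 245.49803163]
[273.41726195 239.09619364]
```

View pics/t0k.png

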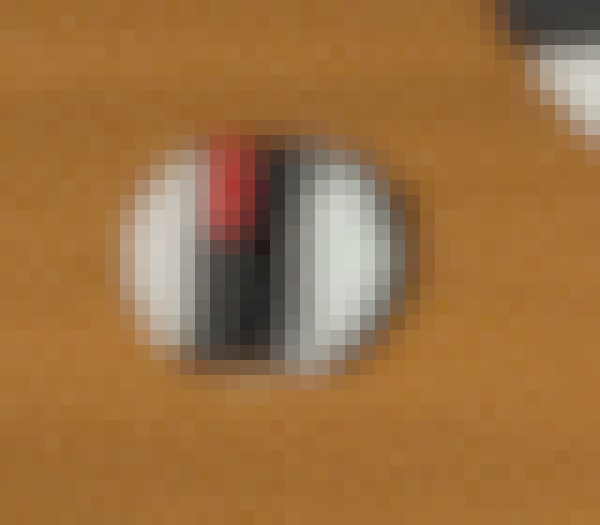

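View pics/s0k.png

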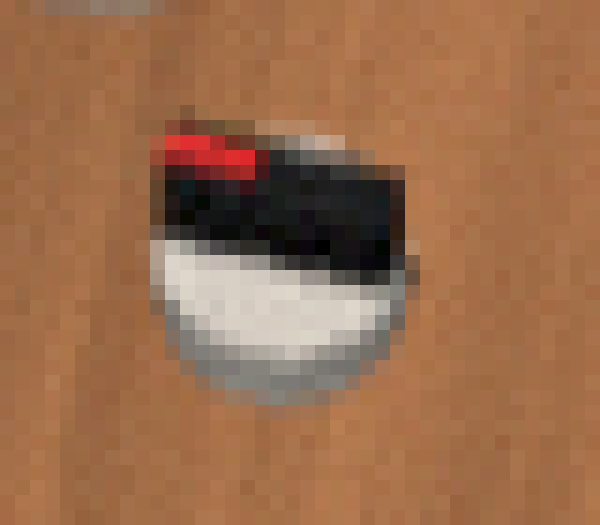

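servo_tool(
  steps=[
    {"delta_pos": [-0.1, 0.015, -0.4], "rotation": [0, 0, -0.45], "fingers": 0.2},
    {"delta_pos": [-0.1, 0, -0.7], "rotation": [0, 0, -0.45], "fingers": 0.2},
    {"delta_pos": [0, 0, -0.7], "rotation": [0, 0, 0], "fingers": 0.2},
    {"delta_pos": [0, 0, -0.6], "rotation": [0, 0, 0], "fingers": 0.2},
    {"delta_pos": [0, 0, -0.3], "rotation": [0, 0, 0], "fingers": 0.2},
    {"delta_pos": [0, 0, -0.05], "rotation": [0, 0, 0], "fingers": 0.2},
    {"delta_pos": [0, 0, 0], "rotation": [0, 0, 0], "fingers": 0.2},
    {"delta_pos": [0, 0, 0], "rotation": [0, 0, 0], "fingers": 0.2},
  ],
)

```text
clock: 22.18
ee_pos: [0.5112, 0.4605, 0.0139]
eef_rot: [0.11, 3.137, 0.004]
wrist_force: [0.3, 0.3, 0.2]
width: 0.403
```

```bash
python3 - <<'E'
from h import *
s=get_state();print(s['clock'],s['ee_pos'],s['eef_rot'],s['width'],s['wrist_force'])
p=capture('wrist');save(p,'w16')
E
```

```text
22.175 [0.51115292 0.46049496 0.0139355 ] [0.10957153 3.13722934 0.00411081] 0.4025238889911394 [0.297964   0.29481747 0.16587991]
```

View pics/w16.png

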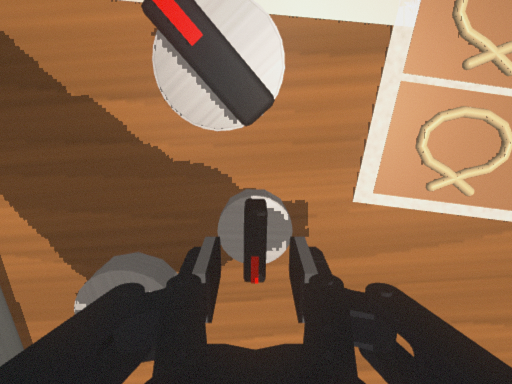

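servo_tool(
  steps=[
    {"delta_pos": [0, 0, -0.2], "rotation": [0, 0, 0], "fingers": 0.2},
    {"delta_pos": [0, 0, -0.1], "rotation": [0, 0, 0], "fingers": 0.2},
    {"delta_pos": [0, 0, -0.05], "rotation": [0, 0, 0], "fingers": 0.2},
    {"delta_pos": [0, 0, 0], "rotation": [0, 0, 0], "fingers": 0.2},
  ],
)

```text
clock: 22.72
ee_pos: [0.5094, 0.459, -0.0098]
eef_rot: [-0.11, -3.139, 0.001]
wrist_force: [-0.3, 0.5, -0.6]
width: 0.4
```

servo_tool(
  steps=[
    {"delta_pos": [0, 0, -0.03], "rotation": [0, 0, 0], "fingers": 0.2},
    {"delta_pos": [0, 0, -0.03], "rotation": [0, 0, 0], "fingers": 0.2},
    {"delta_pos": [0, 0, 0], "rotation": [0, 0, 0], "fingers": 0.2},
  ],
)

```text
clock: 23.1
ee_pos: [0.5097, 0.4593, -0.0128]
eef_rot: [-0.11, -3.139, 0.0]
wrist_force: [-0.1, -0.1, 0.0]
width: 0.402
```

servo_tool(
  steps=[
    {"delta_pos": [0, 0, -0.03], "rotation": [0, 0, 0], "fingers": 0.2},
    {"delta_pos": [0, 0, 0], "rotation": [0, 0, 0], "fingers": 0.2},
  ],
)

```text
clock: 23.35
ee_pos: [0.5097, 0.4594, -0.0146]
eef_rot: [-0.11, -3.14, 0.0]
wrist_force: [-0.7, 0.3, 0.1]
width: 0.396
```

servo_tool(
  steps=[
    {"delta_pos": [0, 0, 0.03], "rotation": [0, 0, 0], "fingers": 0.4},
    {"delta_pos": [0, 0, 0], "rotation": [0, 0, 0], "fingers": 0.6},
    {"delta_pos": [0, 0, 0], "rotation": [0, 0, 0], "fingers": 1},
    {"delta_pos": [0, 0, 0], "rotation": [0, 0, 0], "fingers": 1},
    {"delta_pos": [0, 0, 0], "rotation": [0, 0, 0], "fingers": 1},
    {"delta_pos": [0, 0, 0], "rotation": [0, 0, 0], "fingers": 1},
  ],
)

```text
clock: 24.1
ee_pos: [0.5101, 0.4596, -0.0123]
eef_rot: [0.109, 3.139, 0.001]
wrist_force: [0.7, -0.2, 2.5]
width: 0.122
```

```bash
python3 - <<'E'
from h import *
s=get_state();print(s['clock'],s['ee_pos'],s['eef_rot'],s['width'],s['wrist_force'])
p=capture('wrist');save(p,'w17')
E
```

```text
24.1 [ 0.51010172  0.45962043 -0.01234441] [1.09475172e-01 3.13913029e+00 7.34891383e-04] 0.12193910165407496 [ 0.74080861 -0.18587313  2.45585531]
```

View pics/w17.png

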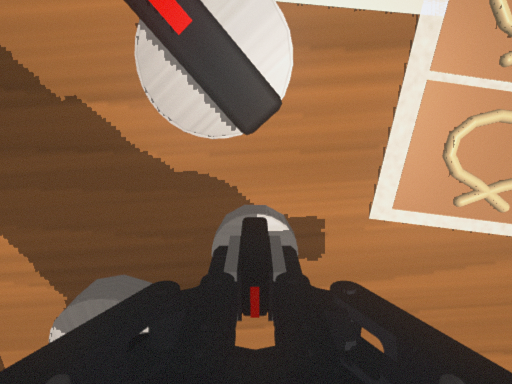

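servo_tool(
  steps=[
    {"delta_pos": [0, 0, 0.3], "rotation": [0, 0, 0], "fingers": 1},
    {"delta_pos": [0, 0, 0.7], "rotation": [0, 0, 0], "fingers": 1},
    {"delta_pos": [0, -0.1, 0.8], "rotation": [0, 0, 0], "fingers": 1},
    {"delta_pos": [0, -0.3, 0.8], "rotation": [0, 0, -0.3], "fingers": 1},
    {"delta_pos": [0, -0.6, 0.8], "rotation": [0, 0, -0.4], "fingers": 1},
    {"delta_pos": [-0.05, -0.8, 0.6], "rotation": [0, 0, -0.4], "fingers": 1},
    {"delta_pos": [-0.05, -0.8, 0.2], "rotation": [0, 0, -0.4], "fingers": 1},
    {"delta_pos": [-0.05, -0.8, 0], "rotation": [0, 0, -0.1], "fingers": 1},
    {"delta_pos": [-0.05, -0.8, 0], "rotation": [0, 0, 0], "fingers": 1},
    {"delta_pos": [0, -0.6, 0], "rotation": [0, 0, 0], "fingers": 1},
    {"delta_pos": [0, -0.3, 0], "rotation": [0, 0, 0], "fingers": 1},
    {"delta_pos": [0, 0, 0], "rotation": [0, 0, 0], "fingers": 1},
  ],
)

```text
clock: 25.65
ee_pos: [0.4978, 0.1525, 0.2397]
eef_rot: [0.364, 3.12, 0.002]
wrist_force: [-0.4, 0.5, -0.9]
width: 0.126
```

servo_tool(
  steps=[
    {"delta_pos": [0, 0, 0], "rotation": [0, 0, 0], "fingers": 1},
    {"delta_pos": [0, 0, 0], "rotation": [0, 0, 0], "fingers": 1},
  ],
)

```text
clock: 25.9
ee_pos: [0.4976, 0.1555, 0.2391]
eef_rot: [-0.355, -3.121, 0.0]
wrist_force: [-0.7, -0.2, -1.3]
width: 0.127
```

```bash
python3 - <<'E'
from h import *
s=get_state();print(s['clock'],s['ee_pos'],s['eef_rot'],s['width'],s['wrist_force'],abs(s['joint_vel']).max(),s['qpos'].round(2))
p=capture('wrist');save(p,'w18');im=cv2.cvtColor(p['image'],cv2.COLOR_RGB2BGR)
for q in pinpoint('spindle_tip',p): print(q['conf'],toworld(p,q['centre'],s).round(4))
c=cut_out('knob',p)
cv2.imwrite('pics/w18z.png',cv2.resize(im[120:200,205:305],None,fx=7,fy=7,interpolation=cv2.INTER_NEAREST))
E
```

```text
25.9 [0.497554   0.15551808 0.23913229] [-3.54787644e-01 -3.12135706e+00  1.89718608e-04] 0.12684576738821227 [-0.65893611 -0.24862905 -1.25879246] 0.009703425838042793 [-0.95  0.11  0.62  1.89 -0.07  1.17  1.03]
0.62 [ 0.4483 -0.1027 -0.0008]
0.59 [0.4816 0.1549 0.0784]
```

View pics/w18.png

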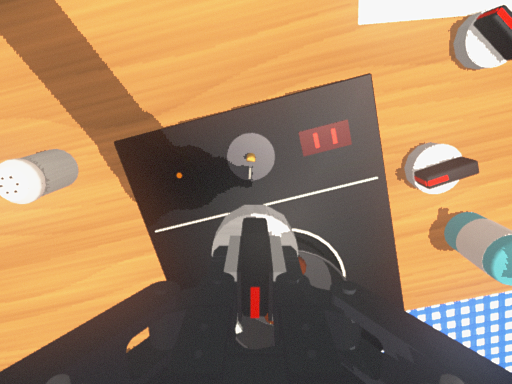

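View pics/w18z.png

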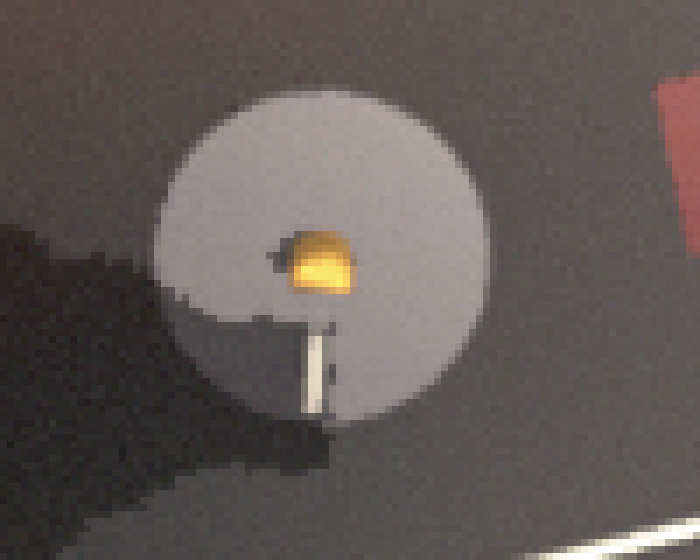

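```bash
python3 - <<'E'
from h import *
s=get_state();p=capture('wrist');im=p['image'].astype(float)
f=lambda u,v,z:ray(p,u/7+205-.5,v/7+120-.5,z,s)
c=f(322,257,.061);print('c',c)
print('r',np.linalg.norm(f(155,257,.061)-f(489,257,.061)))
a,b=f(318.5,338,.061),f(312,408,.061)
an=lambda a,b:np.degrees(np.arctan2(*(b-a)[[1,0]]))
print('line',an(a,b),'from c',an(c,(a+b)/2),an(c,b))
# subpixel line: weighted centroid per row of brightness
for v in range(166,179):
    row=im[v,244:256].min(1); row=row-np.median(row); row[row<15]=0
    if row.sum()>0:
        u=(row*np.arange(244,256)).sum()/row.sum(); X=ray(p,u,v,.061,s); print(v,round(u,2),round(row.max()),an(c,X).round(2),X[:2].round(4))
# spindle flat edge at z=.08 : (292,291)-(352,293)
d=f(352,293,.08)-f(292,290,.08); print('flat edge',np.degrees(np.arctan2(d[1],d[0])),np.linalg.norm(d))
e=s['eef_rot'];print('bar dir',2*np.degrees(np.arctan2(e[1],e[0]))-180, s['ee_pos'])
E
```

```text
c [0.48268168 0.15228193 0.061     ]
r 0.05370180034124321
line -18.580609193206797 from c -16.65313019420122 -17.105569395218748
167 252.47 32 -3.03 [0.4952 0.1516]
168 251.89 85 -6.67 [0.4962 0.1507]
169 251.79 84 -7.63 [0.4973 0.1503]
170 251.77 86 -8.12 [0.4984 0.15  ]
171 251.67 74 -8.84 [0.4995 0.1497]
172 251.34 71 -10.31 [0.5006 0.149 ]
173 251.1 68 -11.32 [0.5016 0.1485]
174 251.14 68 -11.3 [0.5028 0.1483]
175 251.87 83 -9.21 [0.5041 0.1488]
176 251.77 82 -9.69 [0.5052 0.1484]
177 251.36 68 -10.99 [0.5063 0.1477]
178 250.0 26 -14.65 [0.5071 0.1459]
flat edge 73.98115588034604 0.00917640947668792
bar dir -373.05290349782564 [0.49765354 0.15448631 0.23911405]
```

```bash
python3 - <<'E'
from h import *
S=[];p=None
for i in range(5):
    s=get_state();S.append(s['ee_pos']);p=capture('wrist')
print(np.array(S).round(4))
im=cv2.cvtColor(p['image'],cv2.COLOR_RGB2BGR)
x0,y0,k=195,190,6
big=cv2.resize(im[y0:y0+90,x0:x0+120],None,fx=k,fy=k,interpolation=cv2.INTER_NEAREST)
T=np.array(p['tool_from_camera']);K=np.array(p['camera_matrix']);Ti=np.linalg.inv(T)
t=np.linspace(0,6.283,100)
for ox,col in((0,(0,255,0)),(-.0013,(0,0,255))):
  for z in(-.0123,-.0283):
    P=np.array([[ox+.022*np.cos(a),-.0013+.022*np.sin(a),z] for a in t])
    c=P@Ti[:3,:3].T+Ti[:3,3];q=c@K.T;q=q[:,:2]/q[:,2:]
    cv2.polylines(big,[((q+.5-[x0,y0])*k).astype(int)],True,col,1)
cv2.imwrite('pics/w19.png',big)
s=dict(s);s['ee_pos']=np.mean(S,0)
f=lambda u,v,z:ray(p,u/7+205-.5,v/7+120-.5,z,s)
print(s['ee_pos'],'bezel',f(322,257,.061),f(322,257,.0605),'tip',f(322,279,.08))
E
```

```text
[[0.4977 0.1542 0.2391]
 [0.4977 0.1539 0.2391]
 [0.4977 0.1537 0.2392]
 [0.4977 0.1536 0.2392]
 [0.4977 0.1535 0.2392]]
[0.49772196 0.15375783 0.23916172] bezel [0.48276294 0.15162626 0.061     ] [0.48284456 0.15160004 0.0605    ] tip [0.48294851 0.15183637 0.08      ]
```

View pics/w19.png

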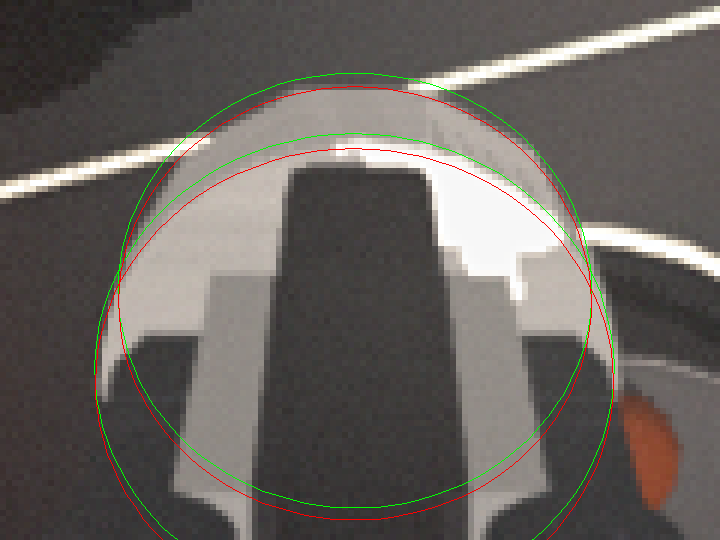

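```bash
python3 - <<'E'
from h import *
s=get_state();p=capture('wrist');s2=get_state()
im=cv2.cvtColor(p['image'],cv2.COLOR_RGB2BGR)
print(s['ee_pos'],s2['ee_pos'])
np.save('s20.npy',np.r_[s['ee_pos'],s['eef_rot']])
cv2.imwrite('pics/w20z.png',cv2.resize(im[120:200,205:305],None,fx=7,fy=7,interpolation=cv2.INTER_NEAREST))
for q in pinpoint('spindle_tip',p): print(q['conf'],toworld(p,q['centre'],s).round(4))
E
```

```text
[0.49777265 0.1533882  0.23925286] [0.49777034 0.15335937 0.23926646]
0.5 [0.4835 0.1532 0.077 ]
```

View pics/w20z.png

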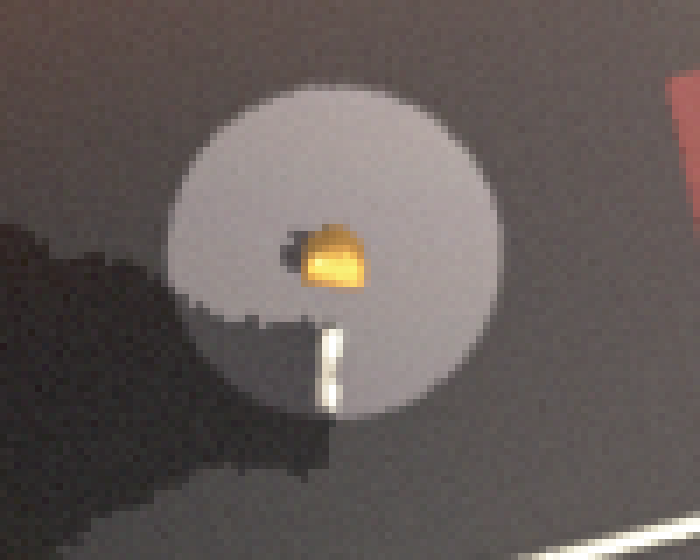

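```bash
python3 - <<'E'
from h import *
s=get_state();p=capture('wrist')
z=np.load('s20.npy');s=dict(s);s['ee_pos']=z[:3];s['eef_rot']=z[3:]
f=lambda u,v,z:ray(p,u/7+205-.5,v/7+120-.5,z,s)
an=lambda a,b:np.degrees(np.arctan2(*(b-a)[[1,0]]))
c=f(335.5,251,.0605);print(c,np.linalg.norm(f(168,251,.0605)-f(503,251,.0605)))
print('line',an(c,f(330,370,.0605)),an(c,f(328,410,.0605)),an(f(333,330,.0605),f(328,410,.0605)))
print('tip',f(334,273,.08), 'flat',an(f(303,286,.08),f(366,287,.08))-90)
print('tip-proj of c', )
e=s['eef_rot'];print('bar',2*np.degrees(np.arctan2(e[1],e[0]))-360-180)
R=Ro.from_rotvec(e);print(R.apply([1,0,0]),R.apply([0,1,0]))
E
```

```text
[0.48247534 0.15358113 0.0605    ] 0.05391722402385383
line -15.986260100380541 -16.040298030564358 -16.892248731638475
tip [0.48254736 0.15347043 0.08      ] flat -14.159152802340273
tip-proj of c
bar -733.1660351170287
[-9.73714097e-01  2.27773694e-01  2.71072951e-05] [ 2.27773692e-01  9.73714096e-01 -7.32312529e-05]
```

servo_tool(
  steps=[
    {"delta_pos": [-0.1, 0.02, -0.3], "rotation": [0, 0, -0.25], "fingers": 1},
    {"delta_pos": [-0.15, 0, -0.6], "rotation": [0, 0, -0.25], "fingers": 1},
    {"delta_pos": [0, 0, -0.6], "rotation": [0, 0, 0], "fingers": 1},
    {"delta_pos": [0, 0, -0.5], "rotation": [0, 0, 0], "fingers": 1},
    {"delta_pos": [0, 0, -0.3], "rotation": [0, 0, 0], "fingers": 1},
    {"delta_pos": [0, 0, -0.2], "rotation": [0, 0, 0], "fingers": 1},
    {"delta_pos": [0, 0, -0.1], "rotation": [0, 0, 0], "fingers": 1},
    {"delta_pos": [0, 0, 0], "rotation": [0, 0, 0], "fingers": 1},
    {"delta_pos": [0, 0, 0], "rotation": [0, 0, 0], "fingers": 1},
    {"delta_pos": [0, 0, 0], "rotation": [0, 0, 0], "fingers": 1},
  ],
)

```text
clock: 27.75
ee_pos: [0.4833, 0.1549, 0.084]
eef_rot: [0.438, 3.11, 0.002]
wrist_force: [0.4, -0.8, -0.4]
width: 0.124
```

```bash
python3 - <<'E'
from h import *
for i in range(5):
    s=get_state();p=capture('side');print(s['clock'],s['ee_pos'].round(4),s['eef_rot'].round(3),s['width'],s['wrist_force'].round(1))
im=cv2.cvtColor(p['image'],cv2.COLOR_RGB2BGR)
cv2.imwrite('pics/s21.png',cv2.resize(im[190:250,260:330],None,fx=10,fy=10,interpolation=cv2.INTER_NEAREST))
for X in([.4825,.1535,.06],[.4825,.1535,.08]): print((proj(p,X)+.5-[260,190])*10)
E
```

```text
27.75 [0.4833 0.1549 0.084 ] [4.38e-01 3.11e+00 2.00e-03] 0.12379379039914055 [ 0.4 -0.8 -0.4]
27.8 [0.4832 0.1549 0.0838] [4.38e-01 3.11e+00 1.00e-03] 0.12662064849726756 [ 0.6 -1.  -0. ]
27.85 [0.4831 0.1548 0.0837] [4.38e-01 3.11e+00 1.00e-03] 0.12475326243092179 [-1.5 -0.7 -0.8]
27.9 [0.483  0.1547 0.0836] [4.38e-01 3.11e+00 1.00e-03] 0.12476723441654303 [ 0.1 -0.2  0.1]
27.95 [0.4829 0.1547 0.0835] [4.380e-01 3.111e+00 1.000e-03] 0.12348255628839468 [-0.5  0.4 -0.6]
[345.84505451 368.60970392]
[348.37422641 321.43421811]
```

View pics/s21.png

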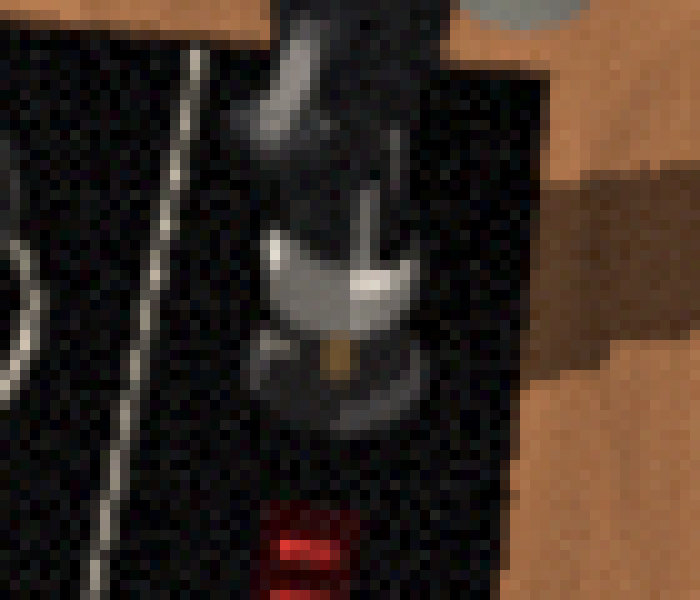

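servo_tool(
  steps=[
    {"delta_pos": [0, 0, -0.1], "rotation": [0, 0, 0], "fingers": 1},
    {"delta_pos": [0, 0, -0.1], "rotation": [0, 0, 0], "fingers": 1},
    {"delta_pos": [0, 0, -0.05], "rotation": [0, 0, 0], "fingers": 1},
    {"delta_pos": [0, 0, -0.03], "rotation": [0, 0, 0], "fingers": 1},
    {"delta_pos": [0, 0, 0], "rotation": [0, 0, 0], "fingers": 1},
  ],
)

```text
clock: 28.62
ee_pos: [0.4827, 0.1545, 0.0663]
eef_rot: [-0.438, -3.111, 0.0]
wrist_force: [0.6, 0.5, -1.6]
width: 0.128
```

servo_tool(
  steps=[
    {"delta_pos": [0, 0, -0.03], "rotation": [0, 0, 0], "fingers": 1},
    {"delta_pos": [0, 0, -0.03], "rotation": [0, 0, 0], "fingers": 1},
    {"delta_pos": [0, 0, 0], "rotation": [0, 0, 0], "fingers": 1},
  ],
)

```text
clock: 29.0
ee_pos: [0.4826, 0.1546, 0.0627]
eef_rot: [-0.438, -3.111, 0.0]
wrist_force: [0.1, 0.5, -1.4]
width: 0.122
```

servo_tool(
  steps=[
    {"delta_pos": [0, 0, -0.04], "rotation": [0, 0, 0], "fingers": 1},
    {"delta_pos": [0, 0, -0.04], "rotation": [0, 0, 0], "fingers": 1},
    {"delta_pos": [0, 0, -0.03], "rotation": [0, 0, 0], "fingers": 1},
    {"delta_pos": [0, 0, 0], "rotation": [0, 0, 0], "fingers": 1},
  ],
)

```text
clock: 29.5
ee_pos: [0.4826, 0.1545, 0.056]
eef_rot: [-0.438, -3.111, 0.001]
wrist_force: [0.0, 0.5, -0.5]
width: 0.122
```

servo_tool(
  steps=[
    {"delta_pos": [0, 0, -0.03], "rotation": [0, 0, 0], "fingers": 1},
    {"delta_pos": [0, 0, -0.03], "rotation": [0, 0, 0], "fingers": 1},
    {"delta_pos": [0, 0, 0], "rotation": [0, 0, 0], "fingers": 1},
  ],
)

```text
clock: 29.88
ee_pos: [0.4829, 0.1547, 0.053]
eef_rot: [-0.438, -3.111, -0.0]
wrist_force: [-0.7, -0.8, 3.8]
width: 0.123
```

servo_tool(
  steps=[
    {"delta_pos": [0, 0, -0.03], "rotation": [0, 0, 0], "fingers": 1},
    {"delta_pos": [0, 0, -0.03], "rotation": [0, 0, 0], "fingers": 1},
    {"delta_pos": [0, 0, 0], "rotation": [0, 0, 0], "fingers": 1},
  ],
)

```text
clock: 30.25
ee_pos: [0.483, 0.1547, 0.0494]
eef_rot: [-0.438, -3.111, -0.001]
wrist_force: [-1.3, -1.1, 6.7]
width: 0.127
```

servo_tool(
  steps=[
    {"delta_pos": [0, 0, -0.03], "rotation": [0, 0, 0], "fingers": 1},
    {"delta_pos": [0, 0, 0], "rotation": [0, 0, 0], "fingers": 1},
  ],
)

```text
clock: 30.5
ee_pos: [0.483, 0.1547, 0.0482]
eef_rot: [-0.438, -3.11, -0.001]
wrist_force: [-2.4, -1.2, 10.6]
width: 0.122
```

servo_tool(
  steps=[
    {"delta_pos": [0, 0, -0.025], "rotation": [0, 0, 0], "fingers": 1},
    {"delta_pos": [0, 0, 0], "rotation": [0, 0, 0], "fingers": 1},
    {"delta_pos": [0, 0, 0], "rotation": [0, 0, 0], "fingers": 1},
  ],
)

```text
clock: 30.88
ee_pos: [0.4832, 0.1548, 0.0479]
eef_rot: [-0.439, -3.11, -0.002]
wrist_force: [-6.1, -1.5, 19.3]
width: 0.127
```

```bash
python3 - <<'E'
from h import *
for i in range(6):
    s=get_state();p=capture('side');print(s['clock'],s['ee_pos'].round(4),s['width'],s['wrist_force'].round(1))
im=cv2.cvtColor(p['image'],cv2.COLOR_RGB2BGR)
cv2.imwrite('pics/s22.png',cv2.resize(im[150:310,180:380],None,fx=4,fy=4,interpolation=cv2.INTER_CUBIC))
p=capture('wrist');save(p,'w22');p=capture('top');save(p,'t22')
E
```

```text
30.875 [0.4832 0.1548 0.0479] 0.12660962354745262 [-6.1 -1.5 19.3]
30.925 [0.4832 0.1548 0.0479] 0.12339473324331192 [-6.1 -1.  18.5]
30.975 [0.4831 0.1548 0.0479] 0.12434553370054627 [-5.9 -0.8 18.9]
31.025 [0.4832 0.1548 0.0479] 0.12782325201879433 [-5.8 -1.2 17.8]
31.075 [0.4831 0.1548 0.0479] 0.1250938688008451 [-6.9 -1.6 18.2]
31.125 [0.4831 0.1548 0.0479] 0.12358824189469345 [-6.1 -1.7 18.4]
```

View pics/s22.png

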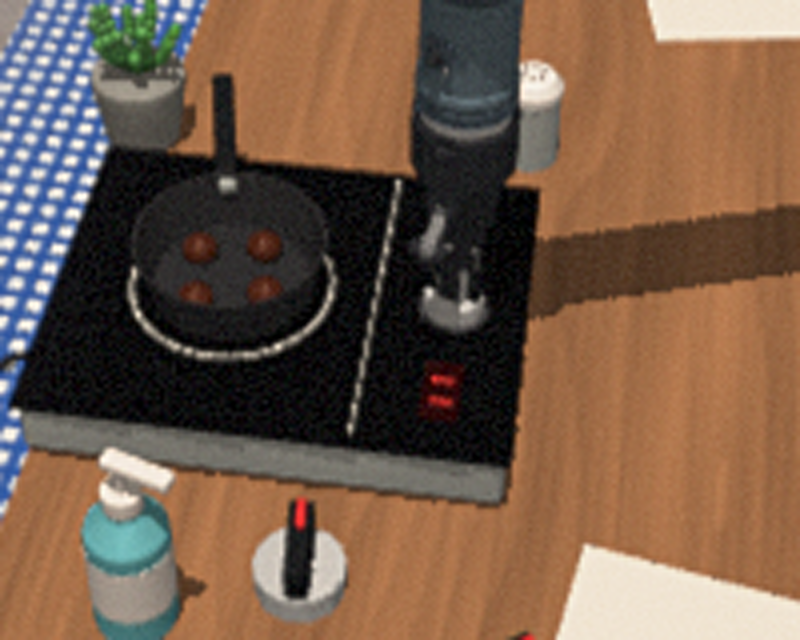

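View pics/w22.png

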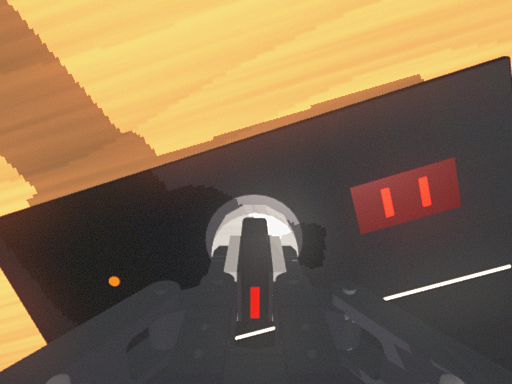

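```bash
python3 - <<'E'
from h import *
s=get_state();print(s['clock'],s['wrist_force']);print(hand_in())
E
```

```text
31.275 [-7.00207946 -2.30188745 19.16602616]
the job is handed in; nothing more can be done
None
```

The pan is on the hob ring and the knob is home on the spindle, still held pressed down. I handed the job in at 31.3 s of the 59 s allowed.

**Pan:** I gripped it by the handle, carried it level, set it down until the hob took its weight, and let go. In the side picture it sits centred on the ring to within about 1–2 mm, with all four chestnuts inside.

**Knob:** I took the smallest knob, turned its pointer to about −16° to match the spindle's flat, and lowered it on.
- **Fit:** it slid over the spindle with no resistance, and the force picked up (3.8 N) about where the knob should be home.
- **Press:** it then gave about 5 mm further and stopped. At the end the push was a steady 18–19 N with almost no further movement, so the spindle should be at its bottom stop. The joint itself cannot be read directly.

**Disagreements and a failed grasp:**
- **Failed first grasp:** my first grip on the pan closed on nothing. The finger ends sit about 30 mm short of the reported tool point. I corrected for this, and the pan had not been moved.
- **Knob position:** the networks and my own ray measurements differed by up to 7 mm for the knob. I settled it with the wrist and side pictures.
- **Spindle angle:** the white line gave −16° to −17° and the edge of the flat gave about −14°. Both are within the bore's play.
- **Side force:** about 7 N sideways remained on the wrist while pressing.

In the last side picture the plant, sanitiser and shaker looked where they had been.

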